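# Clear the way and move a tacky plaque between drying racks with a trowel

## Task

First clear the way: stand the small tin upright in the shallow tray and lay the block brush, bristles down, flat in it too. Then, without the fingers touching the tacky plaque, slide the trowel's blade under it from the open end of its rack, lift it off and keep it level, and set it down square and centred on both rails of the other rack. Finally draw the trowel out and leave it lying flat on the bench clear of that rack; do not disturb the other things on the bench.

Things in the scene. Friction and masses are not known exactly. Their poses are not given: they have to be found in the camera images.
- plaque: flat wooden sample plaque, tacky on every side, 90 (x) x 120 (y) x 8 mm thick, 50 to 100 g, dark face up; its 120 mm side bridges the rails of rack_a. Origin: centre of its underside
- trowel: steel lifting trowel, 300 g, lying on the bench: flat blade 190 x 64 x 3 mm from x = -55 to +135 mm, x pointing to its front edge; above the rear half, on two thin posts at x = +/-25 mm, a wooden handle bar 80 (x) x 24 (y) mm, 36 to 60 mm above the blade's underside, centred at x = 0. Origin: on the blade's underside below the handle's middle
- trowel_tip (a point): middle of the front edge of the trowel's blade
- tin: small round paint tin, 60 dia x 80 mm high (the top 4 mm is a lid of 52 dia), 200 to 400 g, standing on the bench before the open front of rack_a, in the trowel's way. Origin: centre of its underside
- brush: block brush: wooden back 130 (x) x 36 (y) x 18 mm above a bristle slab 122 x 30 x 16 mm, together 34 mm high, bristles down, lying across the rails of rack_b. Origin: centre of its underside
- tray: fixed shallow metal tray, 170 (x) x 240 (y) x 22 mm high, walls and floor 4 mm. Origin: centre of its underside
- rack_a: fixed drying rack: base board 120 (x) x 126 (y) x 6 mm with two wooden rails along x, each 110 x 18 mm, centre lines at y = +/-54 mm (90 mm clear between), tops 40 mm above the bench; open at front (-x) and back. Origin: centre of its underside. This one holds the plaque at the start; it may stand on the left or on the right
- rack_b: fixed drying rack: base board 120 (x) x 126 (y) x 6 mm with two wooden rails along x, each 110 x 18 mm, centre lines at y = +/-54 mm (90 mm clear between), tops 40 mm above the bench; open at front (-x) and back. Origin: centre of its underside. This one is the other rack, with the brush on it at the start
- pigment: bystander: small round bottle, 36 dia x 75 high, standing close beside rack_a; origin: centre of its underside
- tape: bystander: roll of tape lying flat, 76 dia x 25 high; origin: centre of its underside
- tub: bystander: open white plastic mixing cup, rim 110 dia, 110 high; origin: centre of its underside
- jar: bystander: closed jar, 64 dia x 90 high; origin: centre of its underside
- big_tin: bystander: larger tin, 100 dia x 120 high; origin: centre of its underside
- marker: bystander: black marker lying down, 136 long x 16 dia; origin: centre of its underside
- sander: bystander: cork sanding block 100 x 60 x 35 high; origin: centre of its underside

How it is judged:
On the way, in this order (a step that is already met when the one before it is completed fails the run):
1. tin standing and brush lying bristles down in the tray, let go, the plaque still on its first rack (x of tin in the frame of tray between -0.08 and 0.08 m and y of tin in the frame of tray between -0.11 and 0.11 m and z of each of tin, brush in the frame of tray below 0.012 m and angle between each of tin, brush's own z axis and vertical below 0.15 rad and x of brush in the frame of tray between -0.08 and 0.08 m and y of brush in the frame of tray between -0.11 and 0.11 m and distance of plaque from where it was at the start of the episode below 0.03 m and linear speed of each of tin, brush below 0.03 m/s and contact force between the fingers and tin below 0.3 N and contact force between the fingers and brush below 0.3 N), for 0.2 s.
2. plaque lifted clear of the rails on the trowel's blade (height (world z) of plaque above 0.055 m and contact force between plaque and trowel above 0.15 N and horizontal distance between plaque and trowel_tip below 0.12 m), for 0.2 s.
At the end, for the whole second after the job is handed in: Plaque flat on both rails of rack_b, within 20 mm of its centre along and 13 mm across the rails, square within 10 degrees; tin upright and brush bristles down on the tray floor; trowel flat on the bench, blade's front edge over 60 mm from the rack's centre; all at rest (x of tin in the frame of tray between -0.08 and 0.08 m and y of tin in the frame of tray between -0.11 and 0.11 m and z of each of tin, brush in the frame of tray below 0.012 m and angle between each of tin, brush's own z axis and vertical below 0.15 rad and x of brush in the frame of tray between -0.08 and 0.08 m and y of brush in the frame of tray between -0.11 and 0.11 m and x of plaque in the frame of rack_b between -0.02 and 0.02 m and y of plaque in the frame of rack_b between -0.013 and 0.013 m and z of plaque in the frame of rack_b between 0.036 and 0.044 m and angle between each of plaque, trowel's own z axis and vertical below 0.06 rad and angle between the x axis of plaque and the x axis of rack_b, either way round below 0.17 rad and height (world z) of trowel between -0.003 and 0.006 m and horizontal distance between trowel_tip and rack_b above 0.06 m and linear speed of each of plaque, trowel, tin, brush below 0.02 m/s); the robot touches nothing.
It fails at once if the fingers touch the plaque (contact force between the fingers and plaque above 0.5 N).
It fails at once if the plaque is tipped by more than 20 degrees (angle between plaque's own z axis and vertical above 0.35 rad).
It fails at once if a bystander is shifted by more than 30 mm (distance of any of pigment, tape, tub, jar, big_tin, marker, sander from where it was at the start of the episode above 0.03 m).
It fails at once if a standing bystander is knocked over (angle between any of pigment, tape, tub, jar, big_tin, sander's own z axis and vertical above 0.5 rad).
It also fails if it takes over 72 s, if anything falls off the work surface, if the arm or the gripper's body presses on something with over 40 N, if the wrist force passes 120 N, or if a joint passes its speed limit or range.

## Robot

A 7-joint arm with a two-finger parallel gripper is mounted at the origin on the work surface. World frame = base frame: x ahead of the robot, y to its left, z up, the work surface at z = 0. Lengths are in m, angles in rad, forces in N, time in s.
With the tool pointing down it reaches from about 0.35 to 0.9 m from the base axis. Payload 8.1 kg.
Tool frame: the origin (TCP) lies on the centre line of the jaws, within the pads' length; the fingertips stand 14 mm ahead of it and the grasp point (between the pads) lies 5 mm behind it; z points along the fingers, y is the direction in which the jaws open and shut (so a half turn about z gives the same grasp; the last joint's range is limited). The gripper opens to 92 mm and grips with 3 to 60 N. Pads are 19 mm wide; open, the fingers measure 130 mm over their backs; the gripper's body (75 mm by 190 mm) begins 47 mm behind the grasp point.
Start: joints at [1.188, 0.434, 0.025, 1.573, -0.012, 1.134, -0.075], TCP at [0.173, -0.601, 0.207] pointing down, gripper open.
Joint ranges: [-2.62, 2.62], [-0.44, 2.09], [-1.27, 1.32], [0.08, 2.57], [-1.32, 4.46], [0.12, 2], [-2.74, 2.74]. Speed limits (rad/s): [2.22, 2.22, 3.01, 3.01, 3.14, 3.14, 3.14].

## Interface

Orientations are given as a rotation vector (axis times angle).
In Python, from cell import observe, eyes, arm gives the robot as it stands.
- The arm moves only by the tool step_arm, never from a script. Its argument "series" is a list that holds one entry, the list of rows, each a list of 5 numbers: the finger opening in m, from 0 to 0.0918, then the shift along the world's x, y, z in m, then the turn about the world's z in degrees. In form: [[[hand, dx, dy, dz, spin], ...]]. A call has 1 to 20 rows; each row is the pose to reach, as a shift and turn from the pose measured when the call began; what a row does not reach only later rows make up. A row lasts 1/12 s, in which the tool goes at most 41.7 mm and 7.16 degrees, less where a joint would pass 70% of its speed; a pose out of reach is approached as far as the arm can. A call with a gripper value outside its range is refused whole. The fingers move at their own pace and stop on an object; "squeeze" is the grip in N (left out, the last holds). Time passes only in rows, so rows that repeat a pose let the fingers close. It gives the time, the measured TCP pose, the force and the opening at its end, in the units of the state.
- observe(): the state, without advancing time (a new reading comes with each control period).
- eyes.get_image(name): name is "scene" or "top"; returns (picture, depth): 480x640x3 uint8, red, green, blue; 480x640 float32, m along the optical axis (not along the pixel's ray), 0 where there is no reading.
- eyes.camera_params(name): a dict with "intrinsics" (3x3 intrinsics, pixels), "position" and "attitude" of the camera in the world. Camera axes: x right, y down, z forward; pixel columns grow to the right and rows downward; lengths in m; the calibration is good to about 2 mm. A picture is of the moment at which its call begins. camera_params takes no time and is no camera call.
- arm.sign_off(): hands the job in, once; it reports no verdict.
The state is a dict: "clock": time; "joints": joint angles; "dq": joint speeds; "joint_efforts": joint torques, N m; "position": TCP position; "ee_rot": TCP orientation; "force": force on the tool from outside, world axes, zero at the start; "ft_torque": the same for the moment, N m; "width": opening from 0.0 (shut) to 1.0 (fully open).
Only numpy, scipy, OpenCV 4.12 (cv2) and the standard library are available. Lean on these libraries where they do the work, as an engineer would, in place of code of your own. Each camera call takes 0.05 s, during which the arm holds its last target.

## Working session

There is one attempt and no reset: what is moved stays moved. The work goes in short steps, Python scripts to look and compute and a tool call to move; the robot and the scene stay as the last step left them, time stands still between calls to the robot, and variables do not carry over. Pictures are saved under pics/ and viewed, and the job is handed in when it is done.

Besides the shell and the picture viewer there is one more tool, called as name(argument=value, ...), one argument or row to a line, values as JSON. step_arm: Moves the arm, as the interface text tells. Its arguments: {"type":"object","properties":{"series":{"type":"array"},"squeeze":{"type":"number"}},"required":["series"]}

```bash
ls; mkdir -p pics; python3 - <<'E'
from cell import observe, eyes, arm
import cv2,numpy as np
print(observe())
for n in("scene","top"):
    p,d=eyes.get_image(n); c=eyes.camera_params(n); print(n,c)
    cv2.imwrite(f"pics/{n}0.png",p[:,:,::-1]); np.savez(f"{n}0.npz",p=p,d=d,K=c["intrinsics"],t=c["position"],R=c["attitude"])
E
```

```text
pics
{'clock': 0.0, 'joints': array([ 1.18842183,  0.43520447,  0.02497103,  1.57412717, -0.01157842,
        1.13398601, -0.07506021]), 'dq': array([-0.00274132,  0.0002343 ,  0.00066595,  0.00059798,  0.0015922 ,
       -0.00057473,  0.00166236]), 'joint_efforts': array([-3.36388496e-05, -6.67857170e+01,  9.85292494e-01, -3.14460218e+01,
       -6.04825420e-02,  4.31203446e-02,  1.81557480e-04]), 'position': array([ 0.17236826, -0.60018369,  0.20584485]), 'ee_rot': array([-3.10938965e+00, -4.37792738e-01,  5.95462121e-04]), 'force': array([0.02115181, 0.35658937, 0.00337404]), 'ft_torque': array([ 0.02611232,  0.05154908, -0.02242609]), 'width': 1.0000232327857006}
scene {'intrinsics': array([[509.04513217,   0.        , 310.71675044],
       [  0.        , 509.04513217, 246.03681627],
       [  0.        ,   0.        ,   1.        ]]), 'position': array([ 0.9925917 , -0.6293392 ,  1.13821254]), 'attitude': array([-2.46259491, -0.72622237,  0.22595098])}
top {'intrinsics': array([[474.96099289,   0.        , 319.30302043],
       [  0.        , 474.96099289, 241.7821185 ],
       [  0.        ,   0.        ,   1.        ]]), 'position': array([ 0.39098776, -0.03418111,  1.48636382]), 'attitude': array([-2.17313062,  2.1411484 , -0.13708828])}
```

View pics/scene0.png

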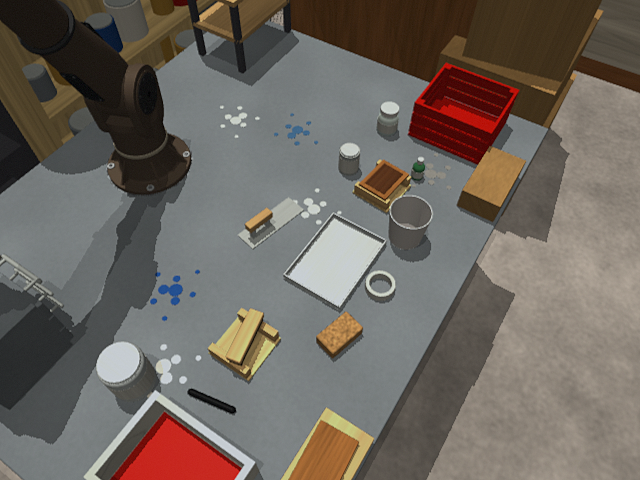

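View pics/top0.png

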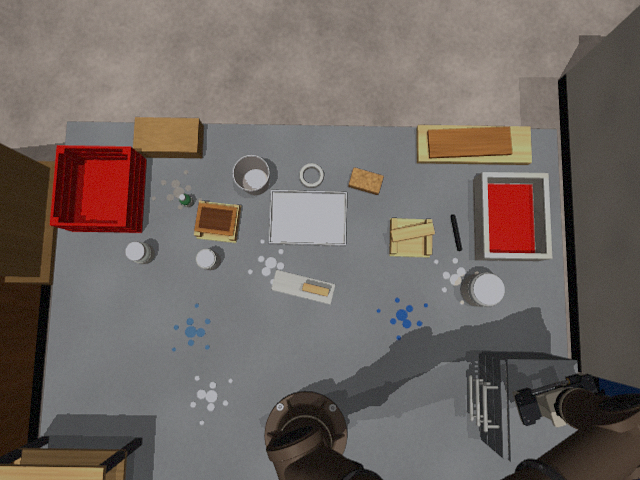

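```bash
cat > h.py <<'E'
import numpy as np,cv2
from scipy.spatial.transform import Rotation as Ro
def cloud(p,d,K,t,R,**k):
    v,u=np.mgrid[0:480,0:640]
    c=np.stack([(u-K[0,2])/K[0,0]*d,(v-K[1,2])/K[1,1]*d,d],-1)
    w=Ro.from_rotvec(R).apply(c.reshape(-1,3))+t
    ok=d.ravel()>0
    return w[ok],p.reshape(-1,3)[ok]
def snap(n):
    from cell import eyes
    p,d=eyes.get_image(n);c=eyes.camera_params(n)
    return dict(p=p,d=d,K=c["intrinsics"],t=c["position"],R=c["attitude"])
def ortho(S,x0,x1,y0,y1,res=.0015,zmin=-.02,zmax=.3):
    w,c=cloud(**S)
    H=int((x1-x0)/res);W=int((y1-y0)/res)
    im=np.zeros((H,W,3),np.uint8);z=np.full((H,W),-1.)
    m=(w[:,0]>x0)&(w[:,0]<x1)&(w[:,1]>y0)&(w[:,1]<y1)&(w[:,2]>zmin)&(w[:,2]<zmax)
    w=w[m];c=c[m];o=np.argsort(w[:,2])
    i=((x1-w[o,0])/res).astype(int).clip(0,H-1);j=((y1-w[o,1])/res).astype(int).clip(0,W-1)
    im[i,j]=c[o];z[i,j]=w[o,2]
    return im,z
def rect(w,x0,x1,y0,y1,z0,z1):
    m=(w[:,0]>x0)&(w[:,0]<x1)&(w[:,1]>y0)&(w[:,1]<y1)&(w[:,2]>z0)&(w[:,2]<z1)
    q=w[m]
    if len(q)<5: return None
    r=cv2.minAreaRect((q[:,:2]*1000).astype(np.float32))
    return len(q),np.round(r[0],1),np.round(r[1],1),round(r[2],1),round(np.median(q[:,2])*1000,1)
E
python3 - <<'E'
from h import *
for n in("top","scene"):
    S=dict(np.load(n+"0.npz")); w,c=cloud(**S)
    m=(w[:,0]>.3)&(w[:,0]<.9)&(w[:,1]>-.5)&(w[:,1]<.55)&(w[:,2]<.2)
    b=m&(abs(w[:,2])<.012); print(n,'bench z',np.median(w[b,2]))
    # connected components above 12mm on grid
    res=.003
    g=np.zeros((200,350),np.uint8)
    q=w[m&(w[:,2]>.012)]
    g[((q[:,0]-.3)/res).astype(int).clip(0,199),((q[:,1]+.5)/res).astype(int).clip(0,349)]=1
    g=cv2.morphologyEx(g,cv2.MORPH_CLOSE,np.ones((3,3)))
    k,L=cv2.connectedComponents(g)
    for i in range(1,k):
        I=np.argwhere(L==i)
        if len(I)<15: continue
        lo=I.min(0)*res+[.3,-.5];hi=I.max(0)*res+[.303,-.497]
        s=q[(q[:,0]>=lo[0])&(q[:,0]<=hi[0])&(q[:,1]>=lo[1])&(q[:,1]<=hi[1])]
        zt=np.percentile(s[:,2],97)
        print(lo.round(3),hi.round(3),'ztop',zt.round(3),rect(s,-9,9,-9,9,zt-.006,zt+.01))
E
```

```text
top bench z -0.0008145181192366069
[ 0.39 -0.5 ] [ 0.48 -0.47] ztop 0.123 (123, array([ 433.7, -489.1]), array([73.9, 21.2]), 1.5, np.float64(119.8))
[ 0.411 -0.065] [0.447 0.016] ztop 0.064 (136, array([428.8, -24.8]), array([78.4, 23.9]), 76.9, np.float64(59.8))
[0.483 0.271] [0.543 0.334] ztop 0.083 (174, array([516.5, 302. ]), array([53.1, 54.1]), 7.2, np.float64(79.4))
[0.498 0.475] [0.564 0.538] ztop 0.093 (188, array([533.2, 509. ]), array([50.8, 54.2]), 1.8, np.float64(89.3))
[ 0.54  -0.386] [ 0.654 -0.248] ztop 0.078 (325, array([ 605. , -314.9]), array([ 35.2, 128.8]), 12.0, np.float64(74.6))
[ 0.555 -0.479] [ 0.672 -0.446] ztop 0.02 (77, array([ 612.6, -463.5]), array([113.2,  14.7]), 10.1, np.float64(16.5))
[ 0.567 -0.119] [0.825 0.226] ztop 0.11 (143, array([770.5, 171.9]), array([108.7, 107. ]), 2.4, np.float64(107.7))
[0.576 0.214] [0.699 0.355] ztop 0.053 (561, array([639.7, 285.4]), array([118.3,  89.8]), 83.0, np.float64(48.9))
[0.597 0.343] [0.9  0.55] ztop 0.13 (331, array([720.1, 537.5]), array([240.3,  26.1]), 0.3, np.float64(128.2))
[0.681 0.364] [0.72  0.403] 
[... 1287 characters left out ...]
106.5))
[0.576 0.211] [0.702 0.355] ztop 0.051 (831, array([640.4, 284.5]), array([123.4,  91.4]), 83.7, np.float64(47.1))
[0.6  0.34] [0.9  0.55] ztop 0.128 (352, array([720.3, 535.5]), array([ 27.8, 239.5]), 89.9, np.float64(127.2))
[0.684 0.361] [0.723 0.397] ztop 0.074 (32, array([701.1, 383.9]), array([16.4, 20.2]), 55.5, np.float64(72.3))
[ 0.732 -0.236] [ 0.816 -0.122] ztop 0.037 (839, array([ 774.5, -178.7]), array([99.3, 60.1]), 75.2, np.float64(33.8))
[ 0.75  -0.047] [0.831 0.034] ztop 0.027 (246, array([790.7,  -6.6]), array([73.4, 75.3]), 56.7, np.float64(23.9))
[ 0.837 -0.5  ] [ 0.9   -0.341] ztop 0.05 (1341, array([ 876.7, -436.5]), array([ 52.3, 125.1]), 3.1, np.float64(47.0))
```

```bash
python3 - <<'E'
from h import *
for n in("top","scene"):
    S=dict(np.load(n+"0.npz")); w,c=cloud(**S); c=c.astype(int)
    dz=-.0008 if n=="top" else -.0011
    print(n)
    yel=(c[:,0]-c[:,2]>40)
    print('rackb all',rect(w[yel],.53,.67,-.395,-.24,.003,.05),'rails',rect(w[yel],.53,.67,-.395,-.24,.034,.045))
    print('racka all',rect(w[yel],.56,.72,.2,.37,.003,.06))
    print('plaque top',rect(w[yel&(c[:,0]<150)],.56,.72,.2,.37,.042,.055))
    print('tray rim',rect(w,.55,.75,-.14,.16,.014,.028))
    print('blade',rect(w[c.sum(1)>420],.38,.5,-.1,.13,-.005,.012))
a,z=ortho(dict(np.load("scene0.npz")),.52,.70,-.42,-.22,.0025)
b,z=ortho(dict(np.load("scene0.npz")),.36,.72,-.14,.4,.0025)
cv2.imwrite("pics/rb.png",cv2.resize(a[:,:,::-1],None,fx=6,fy=6,interpolation=0))
cv2.imwrite("pics/mid.png",cv2.resize(b[:,:,::-1],None,fx=3,fy=3,interpolation=0))
E
```

```text
top
rackb all (863, array([ 596.5, -317.4]), array([125.8, 119.3]), 88.8, np.float64(8.6)) rails (248, array([ 596.5, -317.2]), array([124.2, 109.2]), 89.0, np.float64(39.1))
racka all (1421, array([637.7, 284.9]), array([127.3, 118. ]), 84.3, np.float64(45.7))
plaque top (835, array([636.7, 283.8]), array([125.9,  97.4]), 83.4, np.float64(47.0))
tray rim (386, array([657.5,  20.5]), array([275.7, 176.6]), 89.2, np.float64(19.9))
blade (991, array([445.9,  26.8]), array([220. ,  76.9]), 76.9, np.float64(1.5))
scene
rackb all (1470, array([ 598. , -317.7]), array([127.8, 121.3]), 88.7, np.float64(7.3)) rails (476, array([ 598.1, -317.6]), array([127.4, 111.2]), 89.0, np.float64(38.5))
racka all (1480, array([634. , 284.4]), array([130.6, 130.1]), 84.1, np.float64(45.2))
plaque top (748, array([641.8, 283.7]), array([118.6,  92.3]), 85.8, np.float64(46.7))
tray rim (617, array([656.5,  12.7]), array([263.2, 179.3]), 88.4, np.float64(19.2))
blade (822, array([443.3,  27.6]), array([217.7,  79.9]), 77.1, np.float64(1.2))
```

View pics/rb.png

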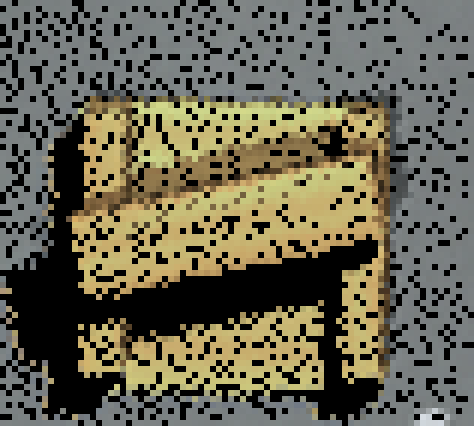

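View pics/mid.png

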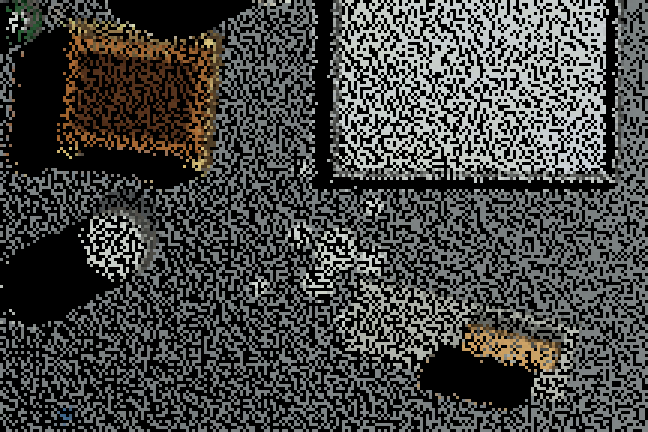

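step_arm(
  series=[
    [[0.09,0.433,0.285,0,86.3],[0.09,0.433,0.285,0,86.3],[0.09,0.433,0.285,0,86.3],[0.09,0.433,0.285,0,86.3],[0.09,0.433,0.285,0,86.3],[0.09,0.433,0.285,0,86.3],[0.09,0.433,0.285,0,86.3],[0.09,0.433,0.285,0,86.3],[0.09,0.433,0.285,0,86.3],[0.09,0.433,0.285,0,86.3],[0.09,0.433,0.285,0,86.3],[0.09,0.433,0.285,0,86.3],[0.09,0.433,0.285,0,86.3],[0.09,0.433,0.285,-0.03,86.3],[0.09,0.433,0.285,-0.06,86.3],[0.09,0.433,0.285,-0.06,86.3],[0.09,0.433,0.285,-0.06,86.3],[0.09,0.433,0.285,-0.06,86.3]],
  ],
  squeeze=25,
)

```text
clock: 1.6
position: [0.6058, -0.3157, 0.1472]
ee_rot: [1.971, 2.446, -0.001]
force: [-0.1, 0.2, 1.2]
width: 0.976
```

step_arm(
  series=[
    [[0.09,0,0.0,-0.04,0],[0.09,0,0.0,-0.07,0],[0.09,0,0.0,-0.087,0],[0.09,0,0.0,-0.087,0],[0.09,0,0.0,-0.087,0],[0.02,0,0.0,-0.087,0],[0.02,0,0.0,-0.087,0],[0.02,0,0.0,-0.087,0],[0.02,0,0.0,-0.087,0],[0.02,0,0.0,-0.087,0],[0.02,0,0.0,-0.087,0],[0.02,0,0.0,-0.087,0]],
  ],
)

```text
clock: 2.6
position: [0.6058, -0.3157, 0.0604]
ee_rot: [1.971, 2.446, -0.001]
force: [0.8, 0.1, 0.8]
width: 0.529
```

step_arm(
  series=[
    [[0.02,0,0,0,0],[0.02,0,0,0,0],[0.02,0,0,0,0],[0.02,0,0,0,0],[0.02,0,0,0,0],[0.02,0,0,0,0]],
  ],
)

```text
clock: 3.1
position: [0.6057, -0.3158, 0.0603]
ee_rot: [1.971, 2.446, -0.001]
force: [0.6, 0.4, -0.1]
width: 0.22
```

```bash
python3 - <<'E'
from h import *
from cell import observe
S=snap("scene");np.savez("s1.npz",**S);S["p"]
cv2.imwrite("pics/s1.png",cv2.resize(S["p"][260:420,150:350,::-1],None,fx=4,fy=4))
o=observe();print(o["width"],o["position"],o["joints"])
E
```

```text
0.21817590521284103 [ 0.60573092 -0.31574933  0.06032981] [ 0.63214973  0.69472388 -0.37278669  1.54301795  0.28993357  0.95895727
  0.38508452]
```

View pics/s1.png

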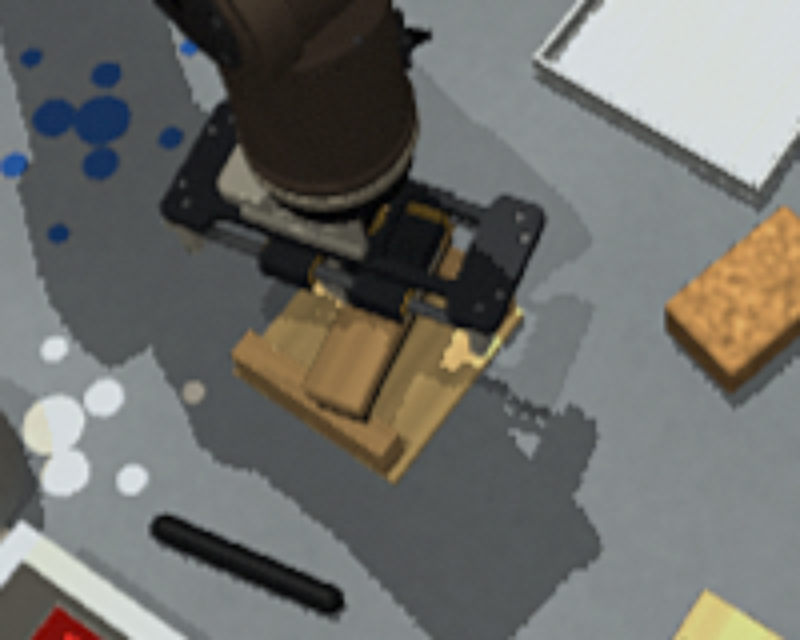

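```bash
python3 - <<'E'
from h import *
S=dict(np.load("s1.npz"))
cv2.imwrite("pics/s1b.png",cv2.resize(S["p"][300:390,185:295,::-1],None,fx=7,fy=6,interpolation=cv2.INTER_CUBIC))
w,c=cloud(**S)
for lo in range(40,80,6):
    print(lo,rect(w[(c[:,0].astype(int)-c[:,2]>40)],.53,.67,-.395,-.24,lo/1e3,(lo+6)/1e3))
E
```

```text
40 (106, array([ 599.2, -319.3]), array([124.9, 108.5]), 89.0, np.float64(41.0))
46 None
52 None
58 (7, array([ 622.4, -320.2]), array([124.3,  30.6]), 85.8, np.float64(62.5))
64 (61, array([ 606.5, -319.5]), array([ 36.6, 120.7]), 12.1, np.float64(68.8))
70 (317, array([ 614. , -352.4]), array([36.4, 53.9]), 10.9, np.float64(72.7))
76 (20, array([ 613.5, -350.6]), array([31.1, 48.4]), 10.6, np.float64(77.1))
```

View pics/s1b.png

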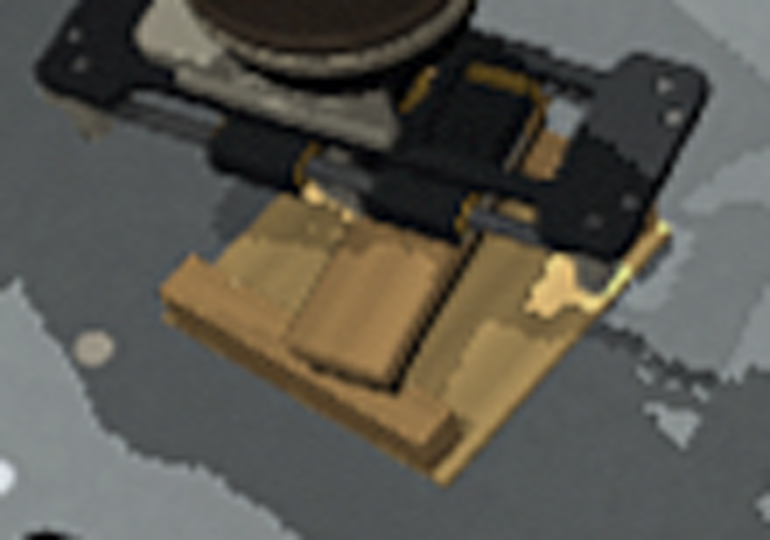

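step_arm(
  series=[
    [[0.0,0,0,0,0],[0.0,0,0,0,0],[0.0,0,0,0,0],[0.0,0,0,0,0],[0.0,0,0,0.005,0],[0.0,0,0,0.01,0],[0.0,0,0,0.02,0],[0.0,0,0,0.02,0]],
  ],
)

```text
clock: 3.82
position: [0.6071, -0.3161, 0.083]
ee_rot: [1.969, 2.444, 0.0]
force: [0.6, 0.6, -0.1]
width: 0.006
```

```bash
python3 - <<'E'
from h import *
S=snap("scene");np.savez("s2.npz",**S)
cv2.imwrite("pics/s2.png",cv2.resize(S["p"][270:400,170:310,::-1],None,fx=5,fy=4.5,interpolation=cv2.INTER_CUBIC))
T=snap("top");np.savez("t2.npz",**T)
cv2.imwrite("pics/t2.png",cv2.resize(T["p"][180:280,360:480,::-1],None,fx=6,fy=6,interpolation=cv2.INTER_CUBIC))
E
```

```text
(no output)
```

View pics/s2.png

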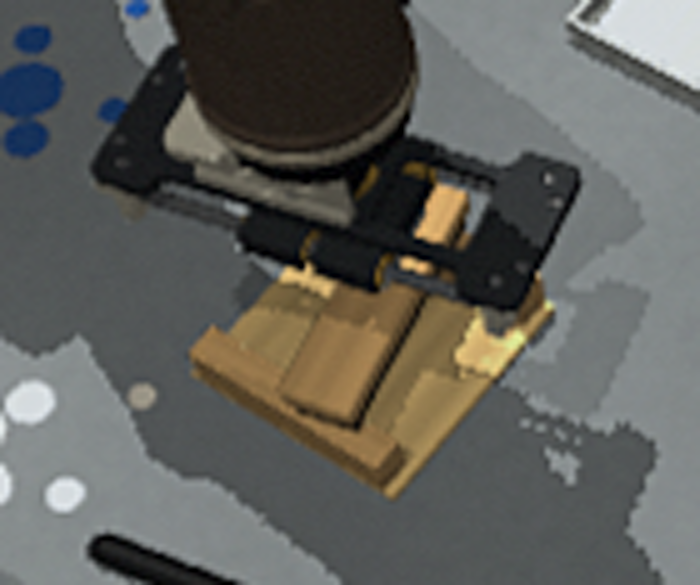

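View pics/t2.png

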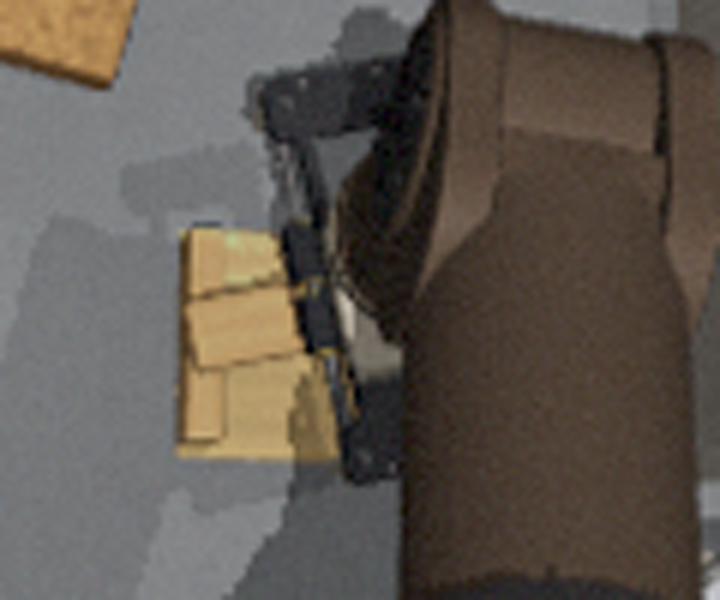

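```bash
python3 - <<'E'
from h import *
from cell import observe
o=observe();print(o)
p=o["position"];R=Ro.from_rotvec(o["ee_rot"])
for f in("s1","s2","t2"):
    S=dict(np.load(f+".npz"));w,c=cloud(**S)
    pp=p if f!="s1" else np.array([.6057,-.3157,.0603])
    q=R.inv().apply(w-pp)  # tool frame
    m=(abs(q[:,0])<.06)&(abs(q[:,1])<.13)&(q[:,2]>-.16)&(q[:,2]<.016)&(c.max(1)<80)
    s=q[m];print(f,m.sum(),'tool x',np.percentile(s[:,0],[1,50,99]).round(3),'y',np.percentile(s[:,1],[1,99]).round(3),'z',np.histogram(s[:,2],bins=np.arange(-.16,.02,.01)))
    m=(abs(q[:,0])<.03)&(abs(q[:,1])<.06)&(q[:,2]>-.06)&(q[:,2]<.016)
    s=q[m];cc=c[m];i=np.argsort(s[:,2])[:12];print(np.c_[s[i].round(3),cc[i]])
E
```

```text
{'clock': 3.9167, 'joints': array([ 0.63565056,  0.67295225, -0.37899016,  1.52605635,  0.2798355 ,
        0.99484167,  0.39322893]), 'dq': array([ 0.00097948,  0.01364238,  0.00496692,  0.01547783,  0.00234686,
       -0.00633817, -0.00045201]), 'joint_efforts': array([-1.02360937e-02, -7.97121048e+01, -7.26091638e+00, -2.84608269e+01,
       -5.96207986e-02,  1.33733070e-01,  2.34824046e-02]), 'position': array([ 0.60632569, -0.31596717,  0.08135233]), 'ee_rot': array([ 1.96991799e+00,  2.44495451e+00, -7.60206922e-04]), 'force': array([-0.05658746, -0.08839339, -0.58998945]), 'ft_torque': array([-0.01559633, -0.17666001, -0.03210837]), 'width': 0.005986546677217512}
s1 1978 tool x [-0.039 -0.019  0.033] y [-0.094  0.094] z (array([   0,    8,   85, 1147,  129,  427,   94,   21,    3,    5,    3,
          5,    5,    2,    0,   20,   14]), array([-1.60000000e-01, -1.50000000e-01, -1.40000000e-01, -1.30000000e-01,
       -1.20000000e-01, -1.10000000e-01, -1.00000000e-01, -9.00000000e-02,
       -8.00000000e-02, -7.00000000e-02, -6.00000000e-02, -5.00000000e-02,
       -4.00000000e
[... 2674 characters left out ...]
0e+01]
 [ 2.40e-02  7.00e-03  3.00e-03  1.89e+02  1.61e+02  1.12e+02]
 [ 1.70e-02  9.00e-03  3.00e-03  1.87e+02  1.60e+02  1.08e+02]
 [ 2.40e-02 -8.00e-03  4.00e-03  1.89e+02  1.61e+02  1.11e+02]
 [ 1.90e-02  1.20e-02  4.00e-03  1.83e+02  1.50e+02  1.01e+02]
 [ 1.30e-02 -1.00e-03  4.00e-03  5.70e+01  4.50e+01  3.00e+01]
 [ 2.80e-02  2.00e-03  4.00e-03  1.86e+02  1.54e+02  1.04e+02]
 [ 3.00e-02 -7.00e-03  5.00e-03  1.90e+02  1.61e+02  1.11e+02]
 [ 1.60e-02 -1.60e-02  5.00e-03  1.88e+02  1.53e+02  1.05e+02]
 [ 2.50e-02  1.00e-03  5.00e-03  1.86e+02  1.53e+02  1.06e+02]
 [ 2.50e-02 -2.00e-03  5.00e-03  1.87e+02  1.53e+02  1.06e+02]
 [ 1.90e-02 -1.50e-02  5.00e-03  1.89e+02  1.56e+02  1.06e+02]]
```

```bash
python3 - <<'E'
from h import *
S=snap("scene");np.savez("s3.npz",**S)
for f in("scene0","s1","s2","s3"):
    S=dict(np.load(f+".npz"));w,c=cloud(**S)
    m=(abs(w[:,0]-.612)<.06)&(w[:,1]>-.40)&(w[:,1]<-.335)&(w[:,2]>.05)&(w[:,2]<.12)&(c[:,0].astype(int)-c[:,2]>40)
    s=w[m];A=np.c_[s[:,0]-.61,s[:,1]+.35,np.ones(len(s))]
    k=np.linalg.lstsq(A,s[:,2],rcond=None)[0];print(f,m.sum(),k.round(4),s.min(0).round(3),s.max(0).round(3))
S=dict(np.load("s3.npz"))
cv2.imwrite("pics/s3.png",cv2.resize(S["p"][300:370,190:290,::-1],None,fx=8,fy=8,interpolation=cv2.INTER_CUBIC))
E
```

```text
scene0 320 [-0.0035  0.0307  0.0726] [ 0.592 -0.381  0.058] [ 0.637 -0.335  0.079]
s1 332 [-0.027   0.0363  0.0726] [ 0.591 -0.381  0.06 ] [ 0.636 -0.335  0.079]
s2 330 [-0.0114  0.0281  0.0723] [ 0.593 -0.382  0.057] [ 0.636 -0.335  0.078]
s3 333 [-0.0093  0.0406  0.0726] [ 0.591 -0.382  0.055] [ 0.636 -0.335  0.08 ]
```

View pics/s3.png

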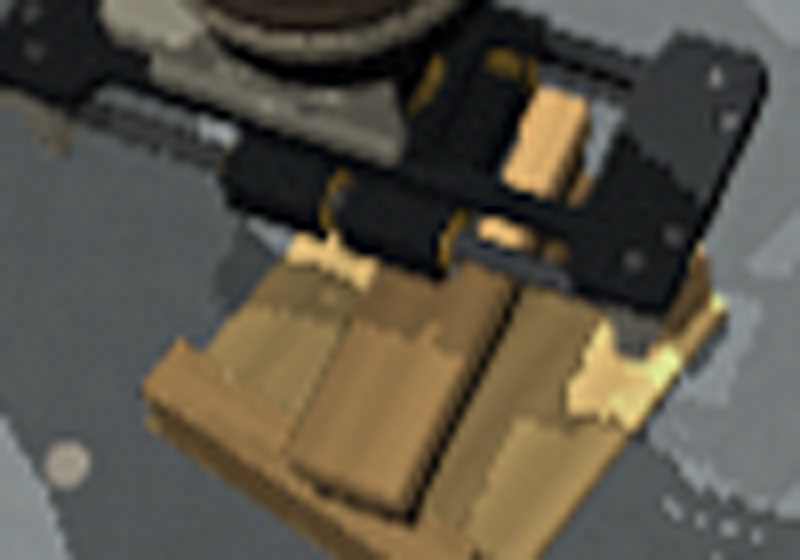

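```bash
python3 - <<'E'
from h import *
for f,p in(("s1",[.6057,-.3157,.0603]),("s3",[.6063,-.316,.0814])):
    S=dict(np.load(f+".npz"))
    R=Ro.from_rotvec([1.97,2.445,-.0008]);C=Ro.from_rotvec(S["R"])
    s=8;x0,y0=170,270
    im=cv2.resize(S["p"][y0:y0+75*1,x0:x0+100][:, :, ::-1],None,fx=s,fy=s,interpolation=cv2.INTER_CUBIC) if 0 else cv2.resize(S["p"][270:370,170:290,::-1],None,fx=6,fy=6,interpolation=cv2.INTER_CUBIC)
    s=6
    def pr(t):
        w=R.apply(t)+np.array(p);c=C.inv().apply(w-S["t"])
        return (int((S["K"][0,0]*c[0]/c[2]+S["K"][0,2]-170)*s),int((S["K"][1,1]*c[1]/c[2]+S["K"][1,2]-270)*s))
    h=.010 if f=="s1" else .0
    for y,col in((h,(0,0,255)),(-h,(0,255,0))):
        cv2.line(im,pr([0,y,.014]),pr([0,y,-.042]),col,2)
    cv2.circle(im,pr([0,0,0]),5,(255,0,255),-1)
    for x in(-.0375,.0375):
        cv2.line(im,pr([x,-.095,-.042]),pr([x,.095,-.042]),(255,255,0),1)
        cv2.line(im,pr([x,-.095,-.125]),pr([x,.095,-.125]),(0,255,255),1)
    cv2.imwrite(f"pics/{f}p.png",im)
E
```

```text
(no output)
```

View pics/s1p.png

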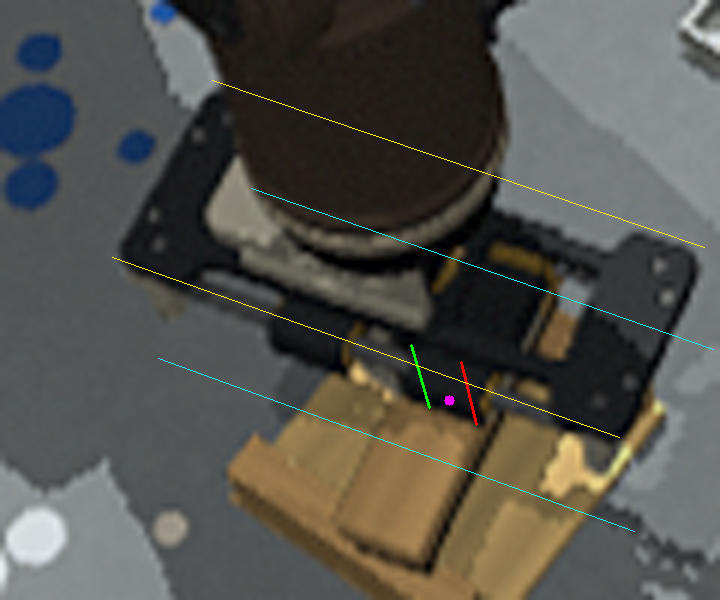

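View pics/s3p.png

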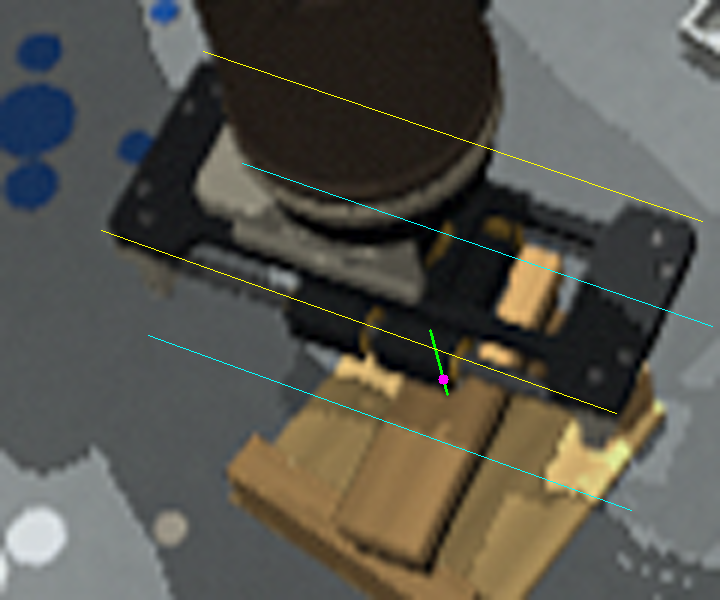

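step_arm(
  series=[
    [[0.04,0,0,0.04,0],[0.04,0,0,0.08,0],[0.04,0,0,0.12,0],[0.04,0,0,0.16,0],[0.04,-0.05,0.0,0.2,0],[0.04,-0.05,0.0,0.2,0],[0.04,-0.05,0.0,0.2,0],[0.04,-0.05,0.0,0.2,0]],
  ],
)

```text
clock: 4.63
position: [0.5555, -0.3164, 0.2819]
ee_rot: [1.97, 2.443, -0.002]
force: [-0.0, -0.0, -0.5]
width: 0.431
```

```bash
python3 - <<'E'
from h import *
from cell import observe
o=observe();print(o["position"],o["ee_rot"],o["width"],o["force"],o["ft_torque"])
S=snap("scene");np.savez("s4.npz",**S)
R=Ro.from_rotvec(o["ee_rot"]);C=Ro.from_rotvec(S["R"]);p=o["position"]
c=C.inv().apply(p-S["t"]);u=S["K"][0,0]*c[0]/c[2]+S["K"][0,2];v=S["K"][1,1]*c[1]/c[2]+S["K"][1,2]
print(u,v)
x0,y0=int(u)-70,int(v)-55;s=5.7
im=cv2.resize(S["p"][y0:y0+105,x0:x0+140,::-1],None,fx=s,fy=s,interpolation=cv2.INTER_CUBIC)
cv2.imwrite("pics/s4.png",im)
def pr(t):
    w=R.apply(t)+p;c=C.inv().apply(w-S["t"])
    return (int((S["K"][0,0]*c[0]/c[2]+S["K"][0,2]-x0)*s),int((S["K"][1,1]*c[1]/c[2]+S["K"][1,2]-y0)*s))
for y,col in((.02,(0,0,255)),(-.02,(0,255,0))): cv2.line(im,pr([0,y,.014]),pr([0,y,-.042]),col,2)
cv2.circle(im,pr([0,0,0]),4,(255,0,255),-1)
cv2.imwrite("pics/s4p.png",im)
E
```

```text
[ 0.55554485 -0.31644011  0.28189048] [ 1.97045499e+00  2.44300634e+00 -1.56917051e-03] 0.43144425718779317 [-0.00474038 -0.00792385 -0.48486783] [-0.0019908  -0.17154207 -0.019968  ]
211.30406836800182 277.59167516124177
```

View pics/s4.png

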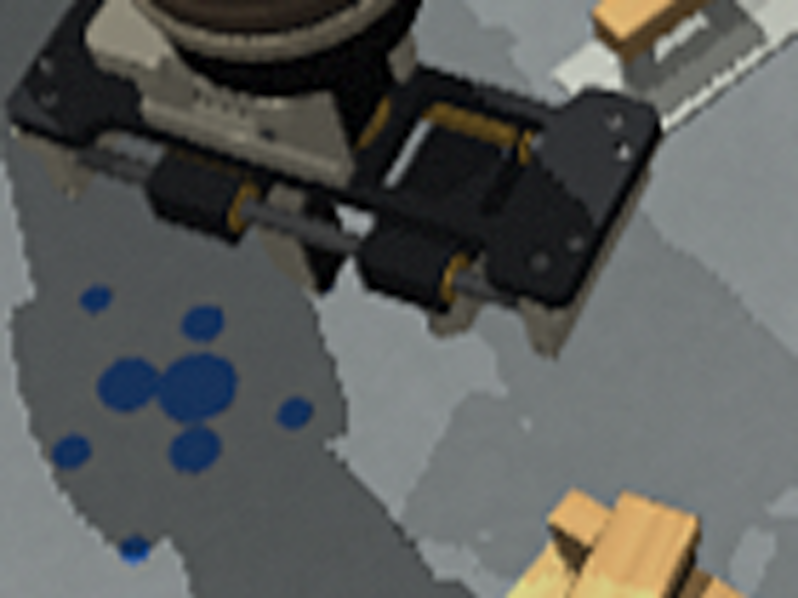

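View pics/s4p.png

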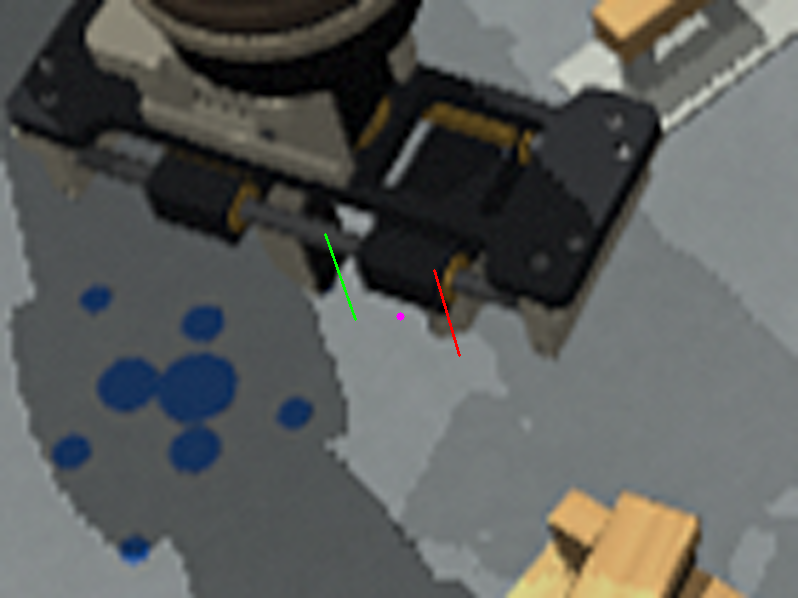

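```bash
python3 - <<'E'
from h import *
p=np.array([.5555,-.3164,.2819]);R=Ro.from_rotvec([1.9705,2.443,-.0016])
S=dict(np.load("s4.npz"));w,c=cloud(**S)
q=R.inv().apply(w-p)
m=(abs(q[:,0])<.08)&(abs(q[:,1])<.11)&(q[:,2]>-.14)&(q[:,2]<.06)
s=q[m]
for a in np.arange(-.14,.03,.01):
    k=(s[:,2]>=a)&(s[:,2]<a+.01)
    if k.sum(): print(round(a,2),k.sum(),'x',s[k,0].min().round(3),s[k,0].max().round(3),'y',np.percentile(s[k,1],[0,20,40,60,80,100]).round(3))
k=(s[:,2]>-.07);o=np.argsort(-s[k,2])
print(s[k][o].round(3)[:40])
E
```

```text
-0.14 261 x -0.038 0.032 y [-0.088 -0.032 -0.016  0.009  0.014  0.089]
-0.13 1565 x -0.04 0.037 y [-0.097 -0.067  0.023  0.068  0.082  0.096]
-0.12 292 x -0.04 0.031 y [-0.095 -0.033  0.023  0.04   0.078  0.095]
-0.11 721 x -0.04 0.031 y [-0.092 -0.034  0.018  0.034  0.047  0.092]
-0.1 216 x -0.039 0.031 y [-0.086 -0.041 -0.012  0.043  0.051  0.088]
-0.09 74 x -0.038 0.031 y [-0.084 -0.029  0.047  0.086  0.086  0.087]
-0.08 10 x -0.014 -0.005 y [-0.024 -0.023 -0.023 -0.023 -0.022 -0.021]
-0.07 11 x -0.01 0.001 y [-0.023 -0.022 -0.022 -0.021 -0.02  -0.019]
-0.06 27 x -0.014 0.006 y [-0.037 -0.032 -0.023 -0.02  -0.02   0.038]
-0.05 43 x -0.014 0.005 y [-0.038 -0.03  -0.023 -0.02   0.033  0.038]
-0.04 53 x -0.014 -0.002 y [-0.036 -0.028 -0.021  0.023  0.032  0.037]
-0.03 36 x -0.014 0.005 y [-0.033 -0.024 -0.021 -0.02   0.023  0.031]
-0.02 5 x -0.012 0.0 y [-0.027 -0.025 -0.022 -0.021 -0.012  0.022]
[[-0.011 -0.024 -0.017]
 [-0.004 -0.021 -0.018]
 [ 0.    -0.021 -0.019]
 [-0.012 -0.027 -0.019]
 [-0.012  0.022 -0.019]
 [ 0.005 -0.021 -0.02 ]
 [-0.008 -0.021 -0.021]
 [-0.011  0.02  -0.021]
 [-0.011 -0.021 -0.021]
 [-0.013  0.025 -0.022]
 [-0.004 -0.02  -0.022]
 [-0.012 -0.024 -0.022]
 [-0.012  0.027 -0.023]
 [-0.012 -0.022 -0.023]
 [-0.002 -0.021 -0.024]
 [-0.007 -0.02  -0.024]
 [-0.012 -0.026 -0.024]
 [-0.    -0.02  -0.024]
 [-0.013 -0.028 -0.025]
 [-0.011 -0.022 -0.025]
 [ 0.001 -0.02  -0.026]
 [-0.012  0.027 -0.026]
 [-0.013  0.023 -0.026]
 [-0.013  0.025 -0.026]
 [-0.006 -0.02  -0.027]
 [-0.002 -0.02  -0.027]
 [-0.009 -0.021 -0.027]
 [-0.012  0.029 -0.027]
 [-0.013  0.021 -0.028]
 [-0.012 -0.019 -0.028]
 [-0.012 -0.032 -0.028]
 [-0.012 -0.026 -0.028]
 [-0.012  0.031 -0.028]
 [-0.006 -0.022 -0.029]
 [-0.008 -0.021 -0.029]
 [-0.005 -0.02  -0.029]
 [-0.013 -0.027 -0.029]
 [-0.013 -0.033 -0.029]
 [-0.014 -0.028 -0.03 ]
 [-0.013  0.024 -0.03 ]]
```

step_arm(
  series=[
    [[0.075,0.0505,0.002,-0.03,0],[0.075,0.0505,0.002,-0.07,0],[0.075,0.0505,0.002,-0.11,0],[0.075,0.0505,0.002,-0.15,0],[0.075,0.0505,0.002,-0.18,0],[0.075,0.0505,0.002,-0.18,0],[0.075,0.0505,0.002,-0.2,0],[0.075,0.0505,0.002,-0.22,0],[0.075,0.0505,0.002,-0.24,0],[0.075,0.0505,0.002,-0.252,0],[0.075,0.0505,0.002,-0.252,0],[0.02,0.0505,0.002,-0.252,0],[0.02,0.0505,0.002,-0.252,0],[0.02,0.0505,0.002,-0.252,0],[0.02,0.0505,0.002,-0.252,0],[0.02,0.0505,0.002,-0.252,0],[0.02,0.0505,0.002,-0.252,0],[0.02,0.0505,0.002,-0.252,0],[0.02,0.0505,0.002,-0.252,0],[0.02,0.0505,0.002,-0.252,0]],
  ],
)

```text
clock: 6.35
position: [0.6064, -0.314, 0.029]
ee_rot: [1.971, 2.445, -0.001]
force: [-1.7, 0.7, 4.4]
width: 0.393
```

step_arm(
  series=[
    [[0.02,0,0,0.03,0],[0.02,0,0,0.065,0],[0.02,0.0,0.0,0.07,0],[0.02,0.019,0.281,0.07,0],[0.02,0.019,0.281,0.07,0],[0.02,0.019,0.281,0.07,0],[0.02,0.019,0.281,0.07,0],[0.02,0.019,0.281,0.07,0],[0.02,0.019,0.281,0.07,0],[0.02,0.019,0.281,0.07,0],[0.02,0.019,0.281,0.07,0],[0.02,0.019,0.281,0.07,0],[0.02,0.019,0.281,0.04,0],[0.02,0.019,0.281,0.01,0],[0.02,0.019,0.281,-0.01,0],[0.02,0.019,0.281,-0.02,0],[0.02,0.019,0.281,-0.02,0]],
  ],
)

```text
clock: 7.77
position: [0.6235, -0.0349, 0.0064]
ee_rot: [-1.973, -2.443, 0.007]
force: [-0.9, 0.2, -0.6]
width: 0.389
```

```bash
python3 - <<'E'
from h import *
from cell import observe
o=observe();print(o["position"],o["ee_rot"],o["width"],o["force"])
S=snap("scene");np.savez("s5.npz",**S)
cv2.imwrite("pics/s5.png",cv2.resize(S["p"][170:320,250:420,::-1],None,fx=4,fy=4,interpolation=cv2.INTER_CUBIC))
E
```

```text
[ 0.62353478 -0.03489528  0.0064156 ] [-1.97266957 -2.44304502  0.00671918] 0.3893628444695846 [-0.89104559  0.18616097 -0.62349478]
```

View pics/s5.png

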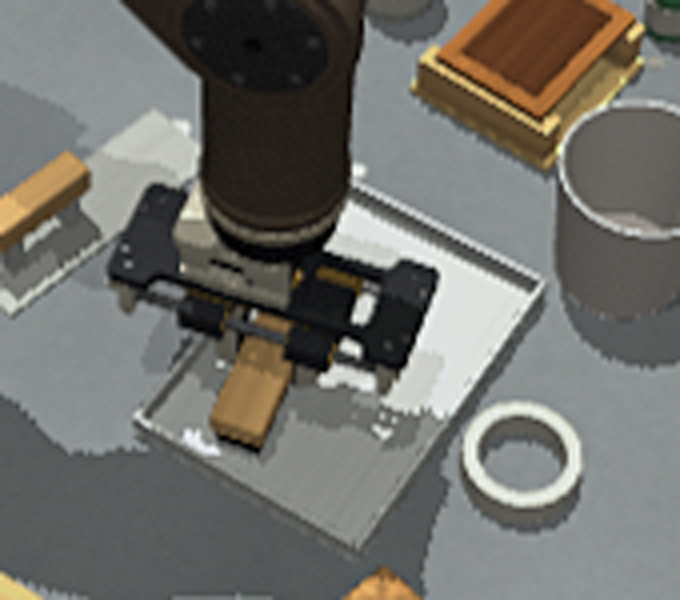

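step_arm(
  series=[
    [[0.02,0.002,0,-0.008,0],[0.02,0.002,0,-0.0125,0],[0.02,0.002,0,-0.0125,0],[0.02,0.002,0,-0.0125,0],[0.02,0.002,0,-0.0125,0]],
  ],
)

```text
clock: 8.23
position: [0.6271, -0.0343, -0.0037]
ee_rot: [1.973, 2.444, -0.003]
force: [-0.6, -0.0, -1.3]
width: 0.389
```

step_arm(
  series=[
    [[0.02,0,0,-0.002,0],[0.02,0,0,-0.003,0],[0.02,0,0,-0.003,0],[0.02,0,0,-0.003,0]],
  ],
)

```text
clock: 8.57
position: [0.6271, -0.0343, -0.0067]
ee_rot: [1.973, 2.444, -0.003]
force: [-1.1, 0.1, -1.5]
width: 0.386
```

step_arm(
  series=[
    [[0.02,0,0,-0.0015,0],[0.02,0,0,-0.0015,0],[0.06,0,0,-0.0015,0],[0.06,0,0,-0.0015,0],[0.06,0,0,-0.0015,0],[0.06,0,0,-0.0015,0],[0.08,0,0,0.03,0],[0.09,0,0,0.07,0],[0.09,0,0,0.11,0],[0.09,0,0,0.13,0],[0.09,0,0,0.13,0]],
  ],
)

```text
clock: 9.48
position: [0.6304, -0.0337, 0.1289]
ee_rot: [1.969, 2.439, 0.006]
force: [-0.1, 0.2, -0.1]
width: 0.957
```

```bash
python3 - <<'E'
from h import *
from cell import observe
o=observe();print(o["position"],o["ee_rot"],o["width"],o["force"])
for n in("scene","top"):
    S=snap(n);np.savez(n+"6.npz",**S);w,c=cloud(**S)
    yel=(c[:,0].astype(int)-c[:,2]>30)
    print(rect(w[yel],.57,.72,-.12,.06,.029,.05),rect(w[yel],.57,.72,-.12,.06,.005,.1))
S=dict(np.load("scene6.npz"))
cv2.imwrite("pics/s6.png",cv2.resize(S["p"][170:320,250:420,::-1],None,fx=4,fy=4,interpolation=cv2.INTER_CUBIC))
E
```

```text
[ 0.63042863 -0.03371685  0.12888714] [1.96851495 2.43889049 0.00570647] 0.9570977504473652 [-0.05225735  0.17300731 -0.06982153]
(622, array([627.3, -35.9]), array([ 36.8, 132. ]), 12.3, np.float64(36.3)) (647, array([624.8, -25.9]), array([ 38.9, 153.1]), 13.7, np.float64(36.2))
(86, array([615.2,  15.3]), array([35.1, 24.8]), 14.2, np.float64(36.4)) (90, array([615.2,  15.3]), array([35.1, 24.8]), 14.1, np.float64(35.8))
```

View pics/s6.png

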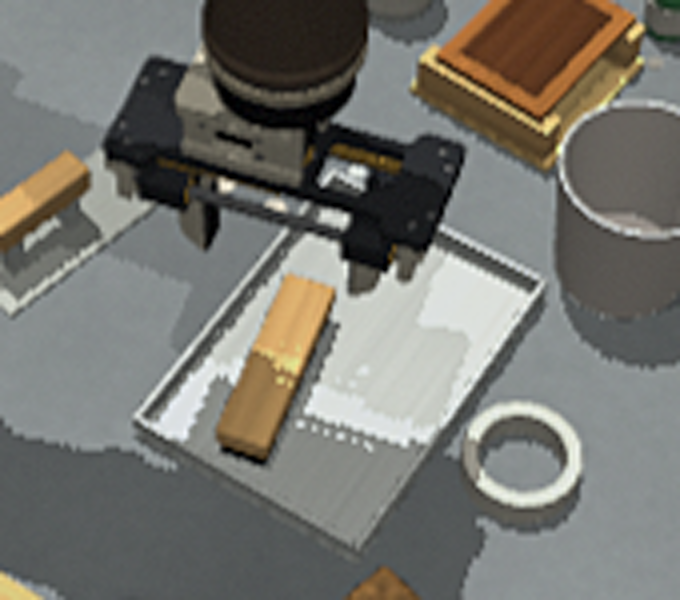

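step_arm(
  series=[
    [[0.09,-0.113,0.336,0.0,62.7],[0.09,-0.113,0.336,0.0,62.7],[0.09,-0.113,0.336,0.0,62.7],[0.09,-0.113,0.336,0.0,62.7],[0.09,-0.113,0.336,0.0,62.7],[0.09,-0.113,0.336,0.0,62.7],[0.09,-0.113,0.336,0.0,62.7],[0.09,-0.113,0.336,0.0,62.7],[0.09,-0.113,0.336,0.0,62.7],[0.09,-0.113,0.336,0.0,62.7],[0.09,-0.113,0.336,-0.02,62.7],[0.09,-0.113,0.336,-0.04,62.7],[0.09,-0.113,0.336,-0.04,62.7],[0.09,-0.113,0.336,-0.04,62.7]],
  ],
)

```text
clock: 10.75
position: [0.5136, 0.3, 0.0821]
ee_rot: [-0.415, -3.113, 0.004]
force: [0.8, -0.0, 0.3]
width: 0.976
```

```bash
cat > fing.py <<'E'
from h import *
from cell import observe
o=observe();p=o["position"];R=Ro.from_rotvec(o["ee_rot"]);print(p.round(4),o["width"],'psi',np.degrees(np.arctan2(*R.apply([0,1,0])[[1,0]])).round(2),'tilt',R.apply([0,0,1]).round(4),'F',o["force"].round(2))
S=snap("scene");np.savez("sf.npz",**S);w,c=cloud(**S);q=R.inv().apply(w-p)
h=o["width"]*.0918/2
m=(abs(q[:,0])<.03)&(abs(abs(q[:,1])-h-.008)<.012)&(q[:,2]>-.07)&(q[:,2]<.0)
s=q[m];print(len(s),'x',s[:,0].min().round(3),s[:,0].max().round(3),'zmax',np.sort(s[:,2])[-5:].round(3),'y',s[:,1].min().round(3),s[:,1].max().round(3))
import sys
C=Ro.from_rotvec(S["R"]);cc=C.inv().apply(p-S["t"]);u=S["K"][0,0]*cc[0]/cc[2]+S["K"][0,2];v=S["K"][1,1]*cc[1]/cc[2]+S["K"][1,2]
x0,y0=int(u)-70,int(v)-55
cv2.imwrite(sys.argv[1],cv2.resize(S["p"][max(y0,0):y0+110,max(x0,0):x0+140,::-1],None,fx=5.4,fy=5.4,interpolation=cv2.INTER_CUBIC))
E
python3 fing.py pics/f1.png
```

```text
[0.5136 0.3    0.0821] 0.9763834243652995 psi 74.81 tilt [-0.0011 -0.0026 -1.    ] F [ 0.8 -0.   0.3]
140 x -0.014 0.011 zmax [-0.021 -0.018 -0.017 -0.017 -0.016] y -0.065 0.061
```

View pics/f1.png

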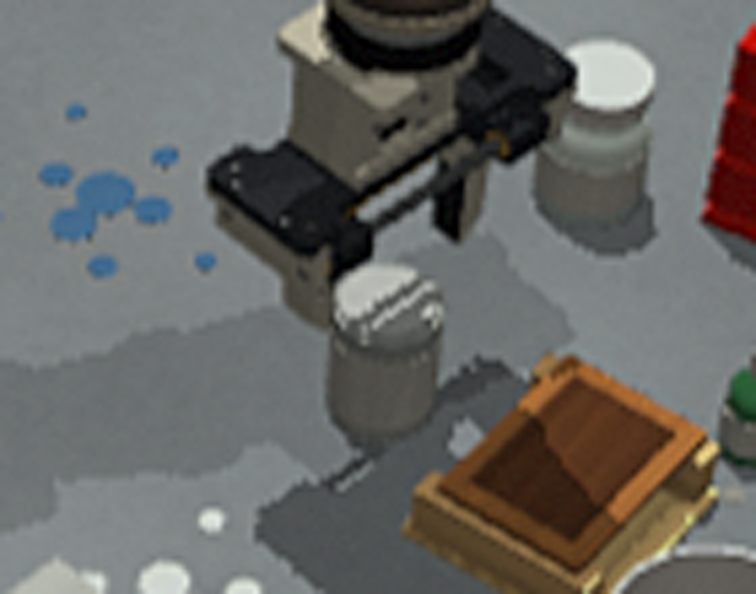

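step_arm(
  series=[
    [[0.09,0.004,0.003,-0.02,0],[0.09,0.004,0.003,-0.04,0],[0.09,0.004,0.003,-0.06,0],[0.09,0.004,0.003,-0.066,0],[0.09,0.004,0.003,-0.066,0],[0.09,0.004,0.003,-0.066,0],[0.04,0.004,0.003,-0.066,0],[0.04,0.004,0.003,-0.066,0],[0.04,0.004,0.003,-0.066,0],[0.04,0.004,0.003,-0.066,0],[0.04,0.004,0.003,-0.066,0],[0.04,0.004,0.003,-0.066,0],[0.04,0.004,0.003,-0.066,0]],
  ],
)

```text
clock: 11.88
position: [0.5186, 0.3042, 0.0179]
ee_rot: [0.415, 3.113, -0.0]
force: [0.2, 0.1, 5.0]
width: 0.651
```

step_arm(
  series=[
    [[0.04,0,0,0.03,0],[0.04,0,0,0.07,0],[0.04,0,0,0.1,0],[0.04,0.02,-0.035,0.1,7],[0.04,0.045,-0.07,0.1,14],[0.04,0.07,-0.11,0.1,21],[0.04,0.095,-0.15,0.1,28],[0.04,0.12,-0.19,0.1,35],[0.04,0.145,-0.233,0.1,35],[0.04,0.145,-0.233,0.1,35],[0.04,0.145,-0.233,0.08,35],[0.04,0.145,-0.233,0.05,35],[0.04,0.145,-0.233,0.03,35],[0.04,0.145,-0.233,0.02,35],[0.04,0.145,-0.233,0.02,35],[0.04,0.145,-0.233,0.02,35]],
  ],
)

```text
clock: 13.22
position: [0.6634, 0.0714, 0.0379]
ee_rot: [-0.541, 3.094, 0.001]
force: [-0.3, 0.2, -1.2]
width: 0.648
```

```bash
python3 fing.py pics/f2.png
```

```text
[0.6634 0.0714 0.0379] 0.6481528535205596 psi 109.85 tilt [ 6.e-04  5.e-04 -1.e+00] F [-0.29  0.23 -1.21]
2 x 0.005 0.007 zmax [-0.001 -0.   ] y -0.033 -0.033
```

View pics/f2.png

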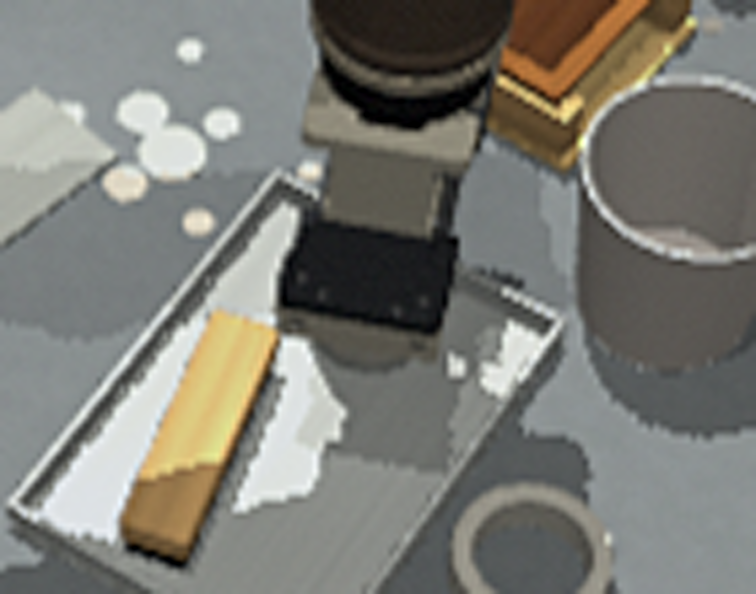

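step_arm(
  series=[
    [[0.04,0,0,-0.008,0],[0.04,0,0,-0.0145,0],[0.04,0,0,-0.0155,0],[0.04,0,0,-0.0155,0],[0.04,0,0,-0.0155,0],[0.075,0,0,-0.0155,0],[0.075,0,0,-0.0155,0],[0.075,0,0,-0.0155,0],[0.075,0,0,-0.0155,0],[0.085,0,0,0.015,0],[0.085,0,0,0.055,0],[0.085,0,0,0.09,0],[0.085,0,0,0.11,0],[0.085,0,0,0.11,0]],
  ],
)

```text
clock: 14.43
position: [0.6667, 0.0734, 0.1548]
ee_rot: [-0.54, 3.084, 0.002]
force: [0.2, 0.1, 0.6]
width: 0.924
```

```bash
python3 fing.py pics/f3.png
```

```text
[0.6667 0.0734 0.1548] 0.924062146505946 psi 109.85 tilt [ 0.0104  0.003  -0.9999] F [0.22 0.15 0.64]
34 x -0.01 0.012 zmax [-0.033 -0.033 -0.031 -0.03  -0.028] y -0.062 -0.049
```

View pics/f3.png

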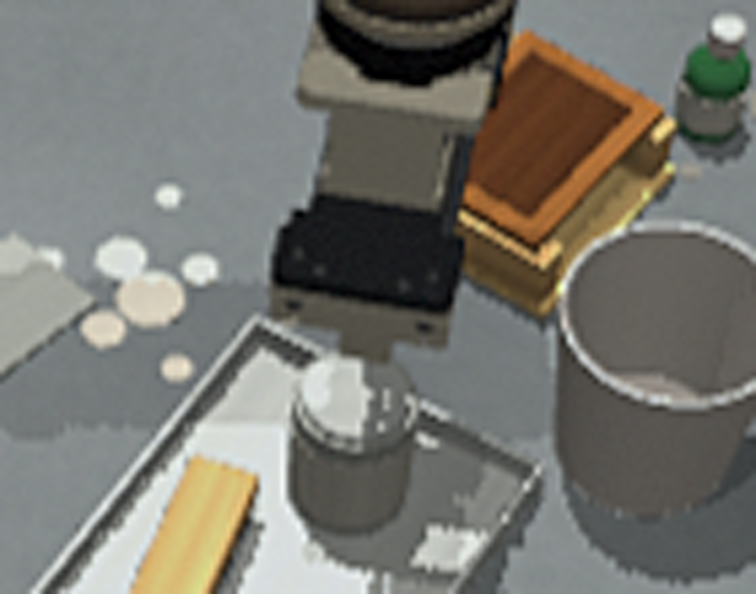

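step_arm(
  series=[
    [[0.085,-0.236,-0.0905,0,-122.8],[0.085,-0.236,-0.0905,0,-122.8],[0.085,-0.236,-0.0905,0,-122.8],[0.085,-0.236,-0.0905,0,-122.8],[0.085,-0.236,-0.0905,0,-122.8],[0.085,-0.236,-0.0905,0,-122.8],[0.085,-0.236,-0.0905,0,-122.8],[0.085,-0.236,-0.0905,0,-122.8],[0.085,-0.236,-0.0905,0,-122.8],[0.085,-0.236,-0.0905,0,-122.8],[0.085,-0.236,-0.0905,0,-122.8],[0.085,-0.236,-0.0905,0,-122.8],[0.085,-0.236,-0.0905,-0.02,-122.8],[0.085,-0.236,-0.0905,-0.04,-122.8],[0.085,-0.236,-0.0905,-0.06,-122.8],[0.085,-0.236,-0.0905,-0.07,-122.8],[0.085,-0.236,-0.0905,-0.07,-122.8],[0.085,-0.236,-0.0905,-0.07,-122.8],[0.085,-0.236,-0.0905,-0.07,-122.8]],
  ],
)

```text
clock: 16.07
position: [0.4291, -0.0179, 0.0815]
ee_rot: [2.453, 1.957, -0.012]
force: [-0.2, -0.5, 0.0]
width: 0.929
```

```bash
python3 fing.py pics/f4.png; python3 - <<'E'
from h import *
S=dict(np.load("sf.npz"));w,c=cloud(**S)
print('tin',rect(w,.6,.72,.02,.13,.078,.09),'brush',rect(w[(c[:,0].astype(int)-c[:,2]>30)],.57,.72,-.12,.06,.029,.05))
yel=(c[:,0].astype(int)-c[:,2]>40)
print('plaque',rect(w[yel],.56,.72,.2,.37,.042,.055))
E
```

```text
[ 0.4291 -0.0179  0.0815] 0.9285999807190908 psi -12.82 tilt [-0.0037 -0.0075 -1.    ] F [-0.19 -0.48  0.02]
90 x -0.015 0.008 zmax [-0.022 -0.021 -0.02  -0.02  -0.019] y -0.059 0.061
tin (311, array([661.3,  65.6]), array([56.1, 57.8]), 9.5, np.float64(81.9)) brush (627, array([627.2, -36.3]), array([ 36.9, 133. ]), 11.4, np.float64(36.0))
plaque (1038, array([644.5, 283.4]), array([127.6, 101.3]), 84.5, np.float64(46.5))
```

View pics/f4.png

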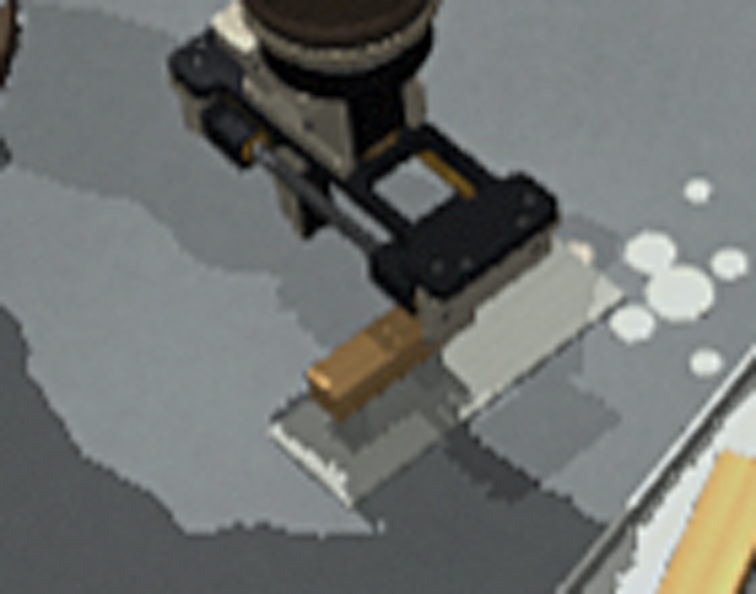

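step_arm(
  series=[
    [[0.085,0.0015,0.001,-0.03,0],[0.085,0.0015,0.001,-0.055,0],[0.085,0.0015,0.001,-0.07,0],[0.085,0.0015,0.001,-0.0705,0],[0.085,0.0015,0.001,-0.0705,0],[0.085,0.0015,0.001,-0.0705,0]],
  ],
  squeeze=60,
)

```text
clock: 16.62
position: [0.4315, -0.0168, 0.0121]
ee_rot: [2.449, 1.96, -0.009]
force: [0.2, 0.0, 0.2]
width: 0.926
```

step_arm(
  series=[
    [[0.01,0,0,0,0],[0.01,0,0,0,0],[0.01,0,0,0,0],[0.01,0,0,0,0],[0.01,0,0,0,0],[0.01,0,0,0,0],[0.01,0,0,0,0],[0.01,0,0,0,0],[0.01,0,0,0,0],[0.01,0,0,0,0],[0.01,0,0,0,0],[0.01,0,0,0,0],[0.01,0,0,0,0]],
  ],
)

```text
clock: 17.7
position: [0.4313, -0.0168, 0.0121]
ee_rot: [2.449, 1.96, -0.01]
force: [-1.2, 0.8, 0.1]
width: 0.253
```

```bash
python3 fing.py pics/f5.png
```

```text
[ 0.4313 -0.0168  0.0121] 0.25320988758049173 psi -12.65 tilt [-0.0022 -0.0074 -1.    ] F [-1.16  0.79  0.14]
70 x -0.03 -0.006 zmax [-0.026 -0.024 -0.022 -0.016 -0.   ] y -0.027 0.031
```

View pics/f5.png

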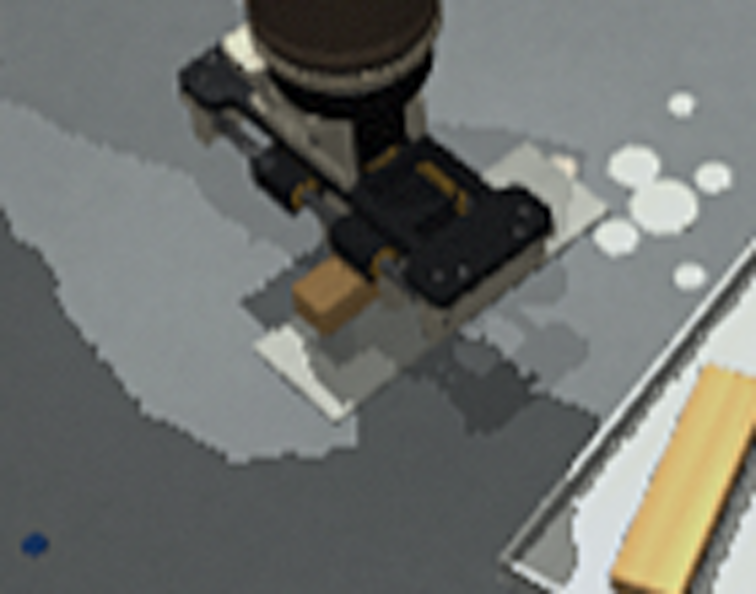

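step_arm(
  series=[
    [[0.01,0,0,0.01,0],[0.01,0,0,0.03,0],[0.01,0,0,0.06,0],[0.01,0,0,0.09,0],[0.01,0,0.02,0.11,-6],[0.01,0,0.045,0.11,-12],[0.01,0,0.07,0.11,-18],[0.01,0,0.1,0.11,-24],[0.01,0,0.13,0.11,-30],[0.01,-0.01,0.16,0.11,-37],[0.01,-0.01,0.19,0.11,-44],[0.01,-0.01,0.22,0.11,-51],[0.01,-0.01,0.25,0.11,-58],[0.01,-0.01,0.28,0.11,-65],[0.01,-0.01,0.31,0.11,-72],[0.01,-0.01,0.327,0.11,-79],[0.01,-0.01,0.327,0.11,-83.9],[0.01,-0.01,0.327,0.11,-83.9],[0.01,-0.01,0.327,0.11,-83.9]],
  ],
)

```text
clock: 19.33
position: [0.4209, 0.3097, 0.1216]
ee_rot: [3.136, -0.174, -0.013]
force: [-0.4, 0.5, -3.6]
width: 0.257
```

step_arm(
  series=[
    [[0.01,0,0,-0.02,0],[0.01,0,0,-0.04,0],[0.01,0,0,-0.06,0],[0.01,0,0,-0.08,0],[0.01,0,0,-0.09,0],[0.01,0,0,-0.09,0],[0.01,0,0,-0.09,0],[0.01,0,0,-0.09,0]],
  ],
)

```text
clock: 20.0
position: [0.4216, 0.3099, 0.0325]
ee_rot: [-3.136, 0.174, 0.011]
force: [0.2, 0.0, -2.8]
width: 0.26
```

```bash
python3 fing.py pics/f6.png; python3 - <<'E'
from h import *
T=snap("top");np.savez("t6.npz",**T)
cv2.imwrite("pics/t6.png",cv2.resize(T["p"][170:320,150:350,::-1],None,fx=4,fy=4,interpolation=cv2.INTER_CUBIC))
E
```

```text
[0.4216 0.3099 0.0325] 0.2597202764964171 psi -96.34 tilt [-7.2e-03  9.0e-04 -1.0e+00] F [ 0.18  0.03 -2.82]
114 x -0.004 0.028 zmax [-0.007 -0.007 -0.005 -0.004 -0.001] y -0.027 0.032
```

View pics/f6.png

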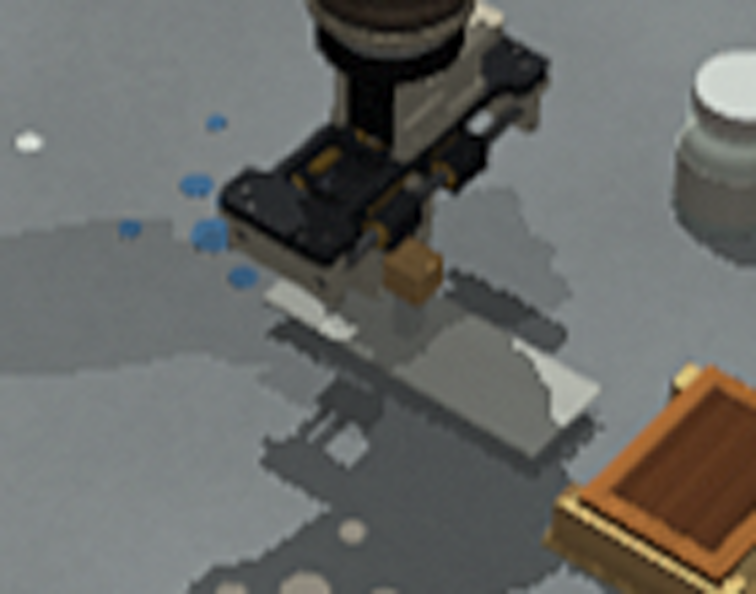

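View pics/t6.png

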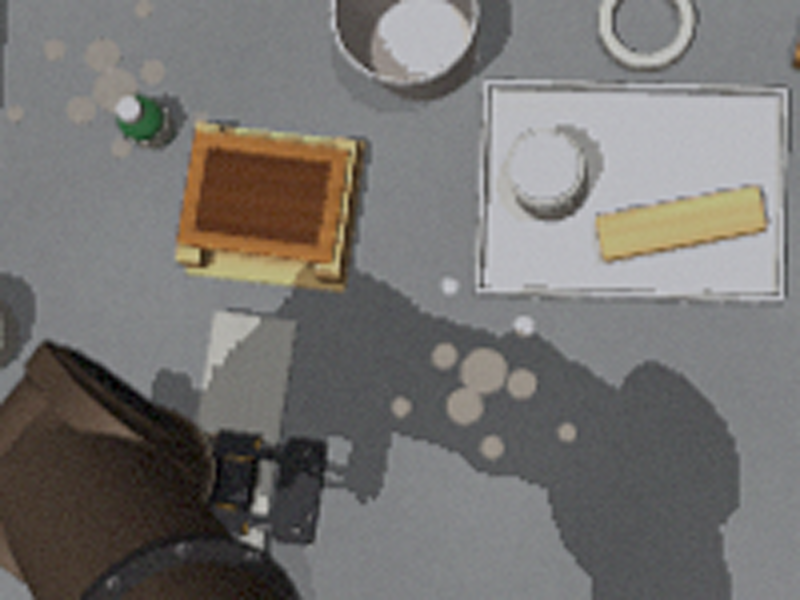

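```bash
cat > blade.py <<'E'
from h import *
import sys
# usage: blade.py file x0 x1 y0 y1 z0 z1
S=dict(np.load(sys.argv[1]));b=list(map(float,sys.argv[2:8]))
w,c=cloud(**S);m=(w[:,0]>b[0])&(w[:,0]<b[1])&(w[:,1]>b[2])&(w[:,1]<b[3])&(w[:,2]>b[4])&(w[:,2]<b[5])
s=w[m]
A=np.c_[s[:,0]-b[1],s[:,1]-(b[2]+b[3])/2,np.ones(len(s))]
k=np.linalg.lstsq(A,s[:,2],rcond=None)[0];r=abs(A@k-s[:,2])<.004;k=np.linalg.lstsq(A[r],s[r,2],rcond=None)[0]
print(len(s),'slope x,y',k.round(4),'z med',np.median(s[:,2]).round(4))
print(cv2.minAreaRect((s[r][:,:2]*1000).astype(np.float32)))
bx=cv2.boxPoints(cv2.minAreaRect((s[r][:,:2]*1000).astype(np.float32)));print(bx.round(1))
E
for f in sf.npz t6.npz; do python3 blade.py $f 0.455 0.57 0.24 0.36 0.010 0.036;done
python3 - <<'E'
from h import *
for f in("sf.npz","t6.npz"):
    S=dict(np.load(f));w,c=cloud(**S);c=c.astype(int)
    yel=(c[:,0]-c[:,2]>30)
    # plaque top
    m=yel&(abs(w[:,2]-.0475)<.006)&(w[:,0]>.575)&(w[:,0]<.72)&(w[:,1]>.2)&(w[:,1]<.37)
    print(f,cv2.minAreaRect((w[m][:,:2]*1000).astype(np.float32)),np.median(w[m],0))
    # dist from rails: rack base
    print(rect(w[yel],.56,.72,.2,.37,-.002,.012), rect(w[yel],.56,.72,.2,.37,.003,.06))
E
```

```text
541 slope x,y [ 0.0004 -0.0102  0.0217] z med 0.0217
((502.8394775390625, 297.5304870605469), (70.15857696533203, 97.72688293457031), 84.5171890258789)
[[450.8 267.3]
 [548.1 257.9]
 [554.8 327.8]
 [457.6 337.1]]
613 slope x,y [-0.0001 -0.0173  0.0218] z med 0.022
((504.05291748046875, 298.0717468261719), (63.87362289428711, 92.44190216064453), 83.754638671875)
[[454.6 271.4]
 [546.5 261.3]
 [553.5 324.8]
 [461.6 334.8]]
sf.npz ((640.8103637695312, 282.73101806640625), (131.47044372558594, 104.6655502319336), 83.63348388671875) [0.64104231 0.28386366 0.04661476]
(274, array([668.7, 267.3]), array([185.1,  99.7]), 49.0, np.float64(4.8)) (1638, array([641.6, 295.7]), array([158. , 117.7]), 84.0, np.float64(44.9))
t6.npz ((637.2929077148438, 283.1585693359375), (125.60765075683594, 106.4187240600586), 83.6947021484375) [0.63902734 0.2833564  0.04692396]
(260, array([639.3, 289.8]), array([137.8, 120.9]), 84.4, np.float64(4.8)) (1499, array([639.1, 289.3]), array([138.3, 119.6]), 84.0, np.float64(45.5))
```

step_arm(
  series=[
    [[0.01,0.012,-0.001,0,0],[0.01,0.024,-0.0023,0,0],[0.01,0.036,-0.0035,0,0],[0.01,0.048,-0.0047,0,0],[0.01,0.06,-0.0059,0,0],[0.01,0.072,-0.0071,0,0],[0.01,0.084,-0.0083,0,0],[0.01,0.096,-0.0095,0,0],[0.01,0.108,-0.0107,0,0],[0.01,0.12,-0.0118,0,0],[0.01,0.1314,-0.0129,0,0],[0.01,0.1314,-0.0129,0,0],[0.01,0.1314,-0.0129,0,0]],
  ],
)

```text
clock: 21.18
position: [0.5536, 0.2968, 0.0324]
ee_rot: [-3.136, 0.176, 0.011]
force: [-1.4, 0.1, -3.9]
width: 0.255
```

```bash
python3 fing.py pics/f7.png; python3 - <<'E'
from h import *
T=snap("top");np.savez("t7.npz",**T)
cv2.imwrite("pics/t7.png",cv2.resize(T["p"][170:320,150:350,::-1],None,fx=4,fy=4,interpolation=cv2.INTER_CUBIC))
E
```

```text
[0.5536 0.2968 0.0324] 0.25467097842103914 psi -96.42 tilt [-0.0071  0.0011 -1.    ] F [-1.41  0.15 -3.9 ]
87 x 0.007 0.03 zmax [-0.008 -0.007 -0.007 -0.004 -0.   ] y -0.027 0.031
```

View pics/f7.png

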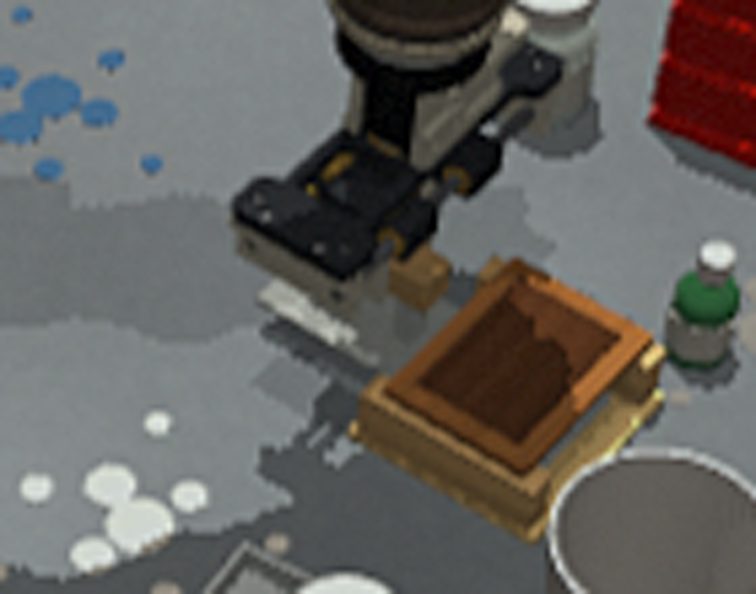

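View pics/t7.png

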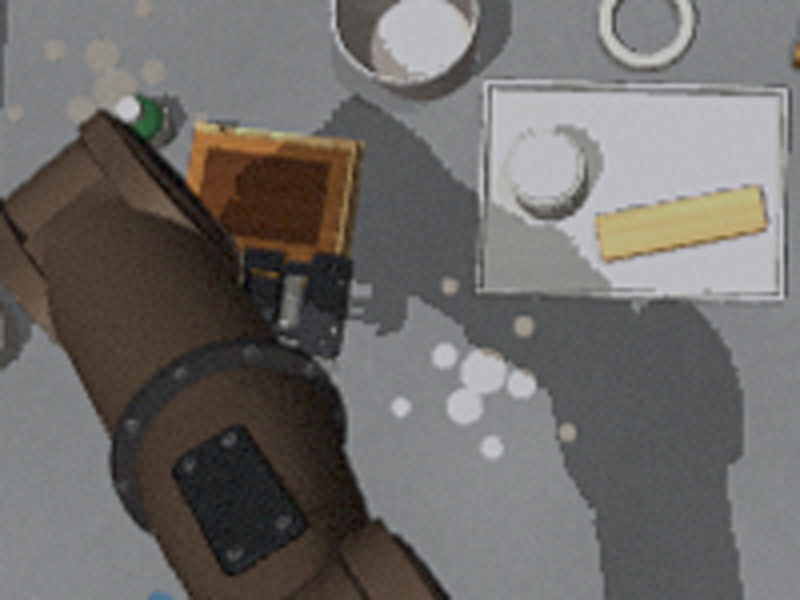

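step_arm(
  series=[
    [[0.01,0,0,0.006,0],[0.01,0,0,0.011,0],[0.01,0,0,0.014,0],[0.01,0,0,0.017,0],[0.01,0,0,0.02,0],[0.01,0,0,0.023,0],[0.01,0,0,0.028,0],[0.01,0,0,0.035,0],[0.01,0,0,0.042,0],[0.01,0,0,0.05,0],[0.01,0,0,0.057,0],[0.01,0,0,0.06,0],[0.01,0,0,0.06,0],[0.01,0,0,0.06,0]],
  ],
)

```text
clock: 22.45
position: [0.5523, 0.2974, 0.0926]
ee_rot: [-3.136, 0.173, 0.012]
force: [-0.3, 0.3, -3.2]
width: 0.258
```

```bash
python3 fing.py pics/f8.png; python3 - <<'E'
from h import *
S=dict(np.load("sf.npz"));w,c=cloud(**S)
yel=(c[:,0].astype(int)-c[:,2]>30)
m=yel&(w[:,2]>.075)&(w[:,2]<.115)&(w[:,0]>.585)&(w[:,0]<.75)&(w[:,1]>.2)&(w[:,1]<.37)
s=w[m];A=np.c_[s[:,0]-.64,s[:,1]-.285,np.ones(len(s))];k=np.linalg.lstsq(A,s[:,2],rcond=None)[0];r=abs(A@k-s[:,2])<.006
k=np.linalg.lstsq(A[r],s[r,2],rcond=None)[0];print(k.round(4),len(s),cv2.minAreaRect((s[r][:,:2]*1000).astype(np.float32)))
E
```

```text
[0.5523 0.2974 0.0926] 0.2580639937987362 psi -96.33 tilt [-0.0074  0.0014 -1.    ] F [-0.35  0.28 -3.17]
103 x 0.005 0.03 zmax [-0.007 -0.004 -0.003 -0.002 -0.001] y -0.024 0.032
[-0.0063  0.0006  0.0899] 1107 ((640.6637573242188, 285.92120361328125), (125.75826263427734, 92.62416076660156), 83.0240707397461)
```

View pics/f8.png

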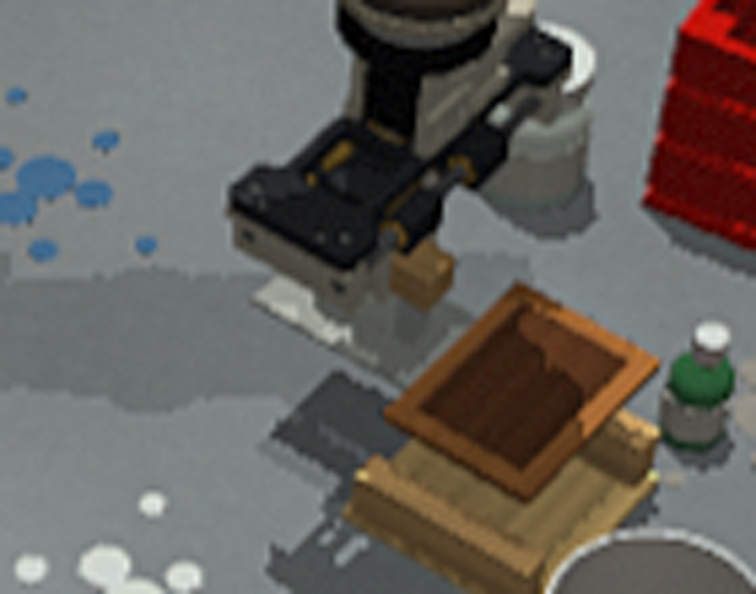

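step_arm(
  series=[
    [[0.01,0,0,0.012,0],[0.01,0,0,0.026,0],[0.01,-0.005,0,0.038,0],[0.01,-0.015,-0.005,0.045,0],[0.01,-0.03,-0.012,0.045,0],[0.01,-0.045,-0.025,0.045,1],[0.01,-0.06,-0.04,0.045,1],[0.01,-0.075,-0.06,0.045,2],[0.01,-0.085,-0.085,0.045,2],[0.01,-0.09,-0.11,0.045,3],[0.01,-0.09,-0.14,0.045,3],[0.01,-0.09,-0.17,0.045,4],[0.01,-0.09,-0.2,0.045,4],[0.01,-0.09,-0.23,0.045,5],[0.01,-0.09,-0.26,0.045,5.2],[0.01,-0.09,-0.285,0.045,5.2],[0.01,-0.09,-0.305,0.045,5.2],[0.01,-0.09,-0.32,0.045,5.2],[0.01,-0.09,-0.33,0.045,5.2],[0.01,-0.09,-0.33,0.045,5.2]],
  ],
)

```text
clock: 24.17
position: [0.4612, -0.0349, 0.1375]
ee_rot: [3.141, -0.036, -0.013]
force: [0.8, 0.3, -3.2]
width: 0.258
```

```bash
python3 fing.py pics/f9.png
```

```text
[ 0.4612 -0.0349  0.1375] 0.2578397575930334 psi -91.3 tilt [-8.2e-03 -7.0e-04 -1.0e+00] F [ 0.83  0.34 -3.18]
145 x -0.005 0.03 zmax [-0.003 -0.003 -0.003 -0.002 -0.001] y -0.025 0.032
```

View pics/f9.png

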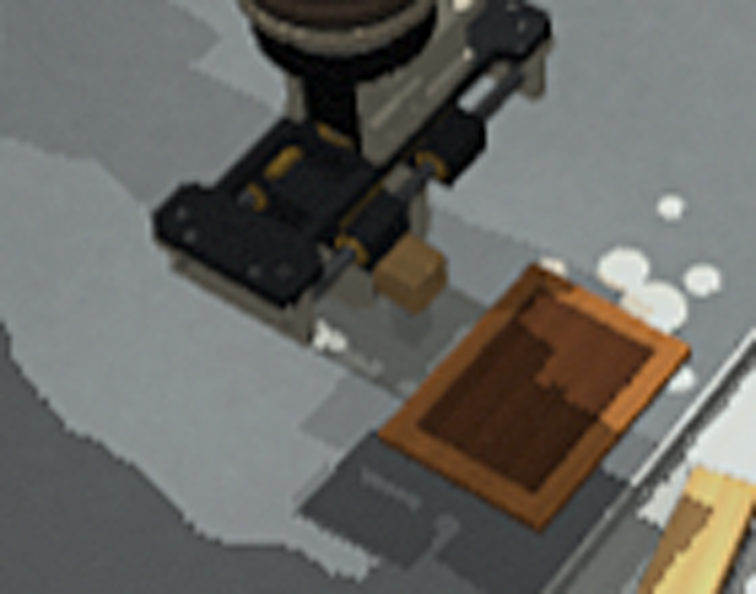

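step_arm(
  series=[
    [[0.01,0,-0.01,0,0],[0.01,0,-0.025,0,0],[0.01,0,-0.05,0,0],[0.01,0.005,-0.08,0,0],[0.01,0.012,-0.11,0,0],[0.01,0.02,-0.14,0,0],[0.01,0.03,-0.17,0,0],[0.01,0.037,-0.2,0,0],[0.01,0.044,-0.23,0,0],[0.01,0.047,-0.255,0,0],[0.01,0.047,-0.27,0,0],[0.01,0.047,-0.279,-0.015,0],[0.01,0.047,-0.279,-0.03,0],[0.01,0.047,-0.279,-0.045,0],[0.01,0.047,-0.279,-0.052,0],[0.01,0.047,-0.279,-0.052,0],[0.01,0.047,-0.279,-0.052,0]],
  ],
)

```text
clock: 25.63
position: [0.5086, -0.3114, 0.0856]
ee_rot: [-3.141, 0.031, 0.013]
force: [0.8, 0.3, -3.9]
width: 0.26
```

```bash
python3 fing.py pics/f10.png; cat > pl.py <<'E'
from h import *
import sys
x0,x1,y0,y1,z0,z1=map(float,sys.argv[1:7])
for n in("scene","top"):
    S=snap(n);np.savez(n+"P.npz",**S);w,c=cloud(**S)
    yel=(c[:,0].astype(int)-c[:,2]>30)
    m=yel&(w[:,2]>z0)&(w[:,2]<z1)&(w[:,0]>x0)&(w[:,0]<x1)&(w[:,1]>y0)&(w[:,1]<y1)
    s=w[m];A=np.c_[s[:,0]-(x0+x1)/2,s[:,1]-(y0+y1)/2,np.ones(len(s))];r=np.ones(len(s),bool)
    for t in(.006,.0035,.003):
        k=np.linalg.lstsq(A[r],s[r,2],rcond=None)[0];r=abs(A@k-s[:,2])<t
    print(n,k.round(4),r.sum(),cv2.minAreaRect((s[r][:,:2]*1000).astype(np.float32)))
E
python3 pl.py .54 .68 -.4 -.23 .06 .12
python3 - <<'E'
from h import *
for f in("sceneP.npz","topP.npz"):
    S=dict(np.load(f));w,c=cloud(**S);yel=(c[:,0].astype(int)-c[:,2]>40)
    print(rect(w[yel],.53,.67,-.395,-.24,.034,.046),rect(w[yel],.53,.67,-.395,-.24,.003,.046))
E
```

```text
[ 0.5086 -0.3114  0.0856] 0.25954413280811717 psi -91.15 tilt [-8.4e-03  8.0e-04 -1.0e+00] F [ 0.83  0.25 -3.91]
113 x -0.009 0.03 zmax [-0.008 -0.006 -0.004 -0.001 -0.001] y -0.026 0.031
scene [-0.0026  0.0016  0.084 ] 1666 ((597.6837158203125, -315.37188720703125), (120.40560913085938, 91.21857452392578), 88.41195678710938)
top [-0.005  -0.0048  0.0847] 585 ((596.7811889648438, -314.374755859375), (117.44304656982422, 89.80143737792969), 87.72818756103516)
(403, array([ 597.8, -318. ]), array([127.1, 111.4]), 89.3, np.float64(38.6)) (1040, array([ 600.6, -317.9]), array([127.4, 115.8]), 88.7, np.float64(13.3))
(66, array([ 636.7, -296. ]), array([ 66.2, 142.3]), 34.8, np.float64(39.2)) (101, array([ 637.5, -298.1]), array([ 66.8, 146. ]), 34.1, np.float64(36.7))
```

View pics/f10.png

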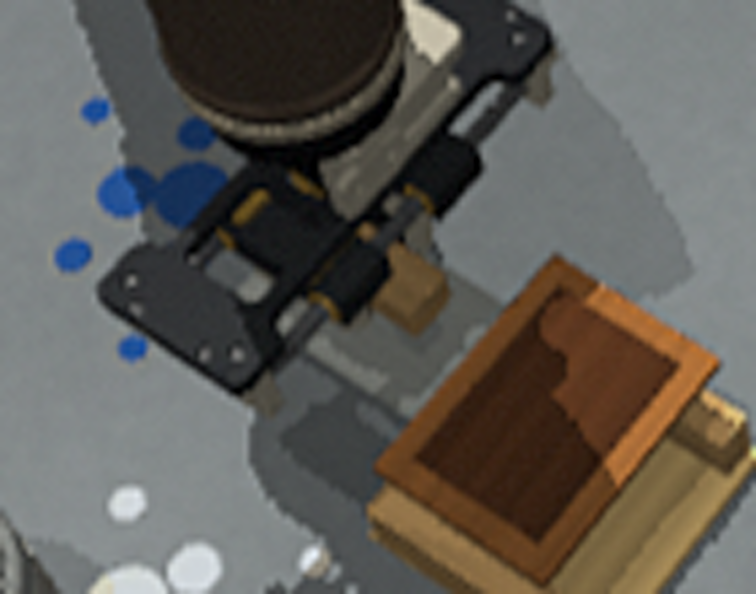

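step_arm(
  series=[
    [[0.01,0,-0.0013,-0.005,0],[0.01,0,-0.0026,-0.012,0],[0.01,0,-0.0026,-0.019,0],[0.01,0,-0.0026,-0.025,0],[0.01,0,-0.0026,-0.029,0],[0.01,0,-0.0026,-0.032,0],[0.01,0,-0.0026,-0.034,0],[0.01,0,-0.0026,-0.036,0],[0.01,0,-0.0026,-0.038,0],[0.01,0,-0.0026,-0.04,0],[0.01,0,-0.0026,-0.042,0],[0.01,0,-0.0026,-0.046,0],[0.01,0,-0.0026,-0.05,0],[0.01,0,-0.0026,-0.053,0],[0.01,0,-0.0026,-0.053,0],[0.01,0,-0.0026,-0.053,0]],
  ],
)

```text
clock: 27.12
position: [0.5091, -0.3147, 0.0333]
ee_rot: [3.141, -0.032, -0.011]
force: [0.1, -0.0, -3.5]
width: 0.257
```

```bash
python3 fing.py pics/f11.png; python3 pl.py .53 .68 -.4 -.23 .043 .055
```

```text
[ 0.5091 -0.3147  0.0333] 0.25737410651134734 psi -91.18 tilt [-6.9e-03 -3.0e-04 -1.0e+00] F [ 0.09 -0.01 -3.47]
89 x -0.005 0.03 zmax [-0.02  -0.007 -0.004 -0.003 -0.002] y -0.026 0.026
scene [ 0.0016 -0.0003  0.0471] 1577 ((598.4580688476562, -318.619140625), (94.01081848144531, 122.11792755126953), 0.03598838672041893)
top [-0.0126 -0.0036  0.0477] 553 ((597.4495239257812, -313.7449645996094), (116.01258850097656, 95.34619140625), 83.70711517333984)
```

View pics/f11.png

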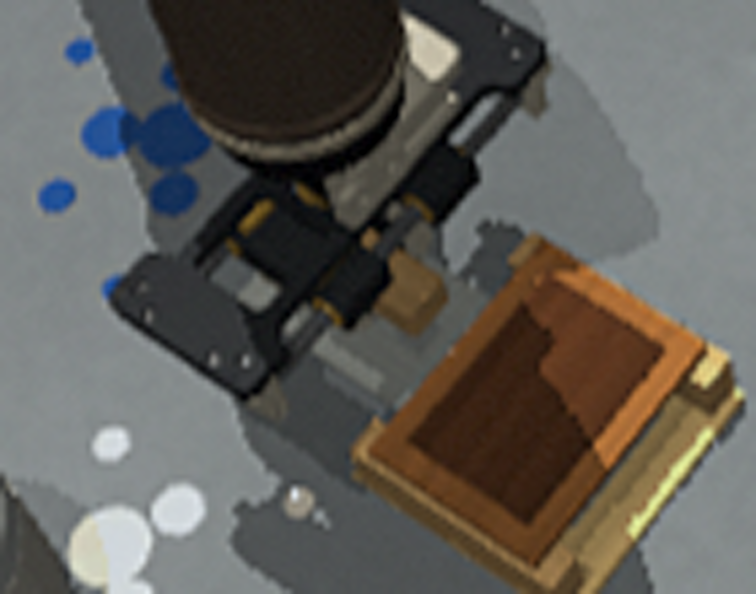

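step_arm(
  series=[
    [[0.01,-0.006,0.0001,0,0],[0.01,-0.014,0.0003,0,0],[0.01,-0.024,0.0005,0,0],[0.01,-0.036,0.0007,0,0],[0.01,-0.048,0.0009,0,0],[0.01,-0.06,0.0011,0,0],[0.01,-0.073,0.0014,0,0],[0.01,-0.086,0.0016,0,0],[0.01,-0.099,0.0019,0,0],[0.01,-0.112,0.0021,0,0],[0.01,-0.125,0.0024,0,0],[0.01,-0.138,0.0026,0,0],[0.01,-0.15,0.0028,0,0],[0.01,-0.15,0.0028,-0.006,0],[0.01,-0.15,0.0028,-0.012,0],[0.01,-0.15,0.0028,-0.015,0],[0.01,-0.15,0.0028,-0.015,0]],
  ],
)

```text
clock: 28.68
position: [0.3598, -0.3117, 0.0179]
ee_rot: [3.141, -0.031, -0.01]
force: [1.1, -0.7, -3.4]
width: 0.255
```

```bash
python3 fing.py pics/f12.png; python3 pl.py .53 .68 -.4 -.23 .043 .055; python3 blade.py sceneP.npz .40 .51 -.37 -.26 -.004 .014
```

```text
[ 0.3598 -0.3117  0.0179] 0.2549922129145528 psi -91.15 tilt [-6.6e-03  1.0e-04 -1.0e+00] F [ 1.05 -0.72 -3.43]
139 x -0.017 0.03 zmax [-0.008 -0.008 -0.007 -0.004 -0.002] y -0.027 0.031
scene [0.0027 0.0025 0.0472] 1606 ((597.5736083984375, -318.46051025390625), (120.21202087402344, 92.39938354492188), 89.02229309082031)
top [0.0003 0.0005 0.0479] 766 ((595.2833251953125, -316.7385559082031), (119.85725402832031, 102.3017578125), 89.31890869140625)
1722 slope x,y [-0.0742  0.0125 -0.0003] z med 0.0034
((455.1203308105469, -315.15545654296875), (109.36370849609375, 109.77234649658203), 89.9017562866211)
[[ 400.1 -369.7]
 [ 509.9 -369.9]
 [ 510.1 -260.6]
 [ 400.3 -260.4]]
```

View pics/f12.png

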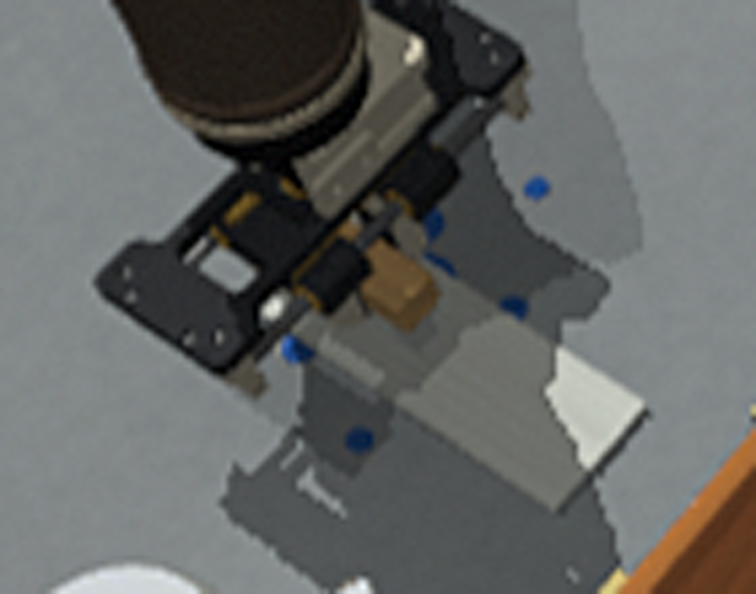

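step_arm(
  series=[
    [[0.01,0,0,-0.003,0],[0.01,0,0,-0.0055,0],[0.01,0,0,-0.0055,0],[0.01,0,0,-0.0055,0],[0.03,0,0,-0.0055,0],[0.04,0,0,-0.0055,0],[0.05,0,0,-0.0055,0],[0.055,0,0,-0.0055,0],[0.055,0,0,-0.0055,0],[0.055,0,0,-0.0055,0],[0.055,0,0,0.005,0],[0.055,0,0,0.03,0],[0.055,0,0,0.06,0],[0.055,0,0,0.1,0],[0.055,0,0,0.14,0],[0.055,0,0.05,0.15,0],[0.055,0,0.09,0.15,0],[0.055,0,0.12,0.15,0],[0.055,0,0.12,0.15,0]],
  ],
)

```text
clock: 30.42
position: [0.3599, -0.1855, 0.1691]
ee_rot: [-3.141, 0.02, 0.009]
force: [-1.2, 0.2, 0.6]
width: 0.597
```

```bash
python3 - <<'E'
from cell import observe
o=observe();print(o["position"],o["width"],o["force"])
E
python3 pl.py .53 .68 -.4 -.23 .043 .055; python3 - <<'E'
from h import *
for n in("scene","top"):
    S=dict(np.load(n+"P.npz"));w,c=cloud(**S);c=c.astype(int);yel=(c[:,0]-c[:,2]>30)
    print(n,'handle',rect(w[yel],.28,.45,-.4,-.25,.05,.07),'brush',rect(w[yel],.57,.72,-.12,.06,.029,.05),'tin',rect(w,.6,.72,.02,.13,.077,.09))
    cv2.imwrite(f"pics/{n}end.png",S["p"][:,:,::-1])
E
```

```text
[ 0.35985443 -0.18549585  0.16907199] 0.5971610498556242 [-1.17004278  0.22834082  0.58656437]
scene [ 0.001  -0.0018  0.0471] 1609 ((594.9596557617188, -318.52783203125), (124.55083465576172, 97.37875366210938), 88.31456756591797)
top [-0.0025  0.0004  0.0477] 770 ((596.9013061523438, -318.256103515625), (96.2985610961914, 123.08854675292969), 3.799421787261963)
scene handle (302, array([ 355.4, -314.6]), array([24.4, 81.1]), 88.6, np.float64(58.2)) brush (624, array([627. , -36.8]), array([ 37.3, 133. ]), 12.2, np.float64(36.3)) tin (333, array([660.4,  66.2]), array([56.9, 59.6]), 32.9, np.float64(81.6))
top handle None brush (469, array([625.7, -35.8]), array([ 35.9, 128.7]), 11.7, np.float64(36.8)) tin (274, array([660.2,  68.2]), array([54.5, 58.3]), 52.6, np.float64(82.1))
```

View pics/sceneend.png

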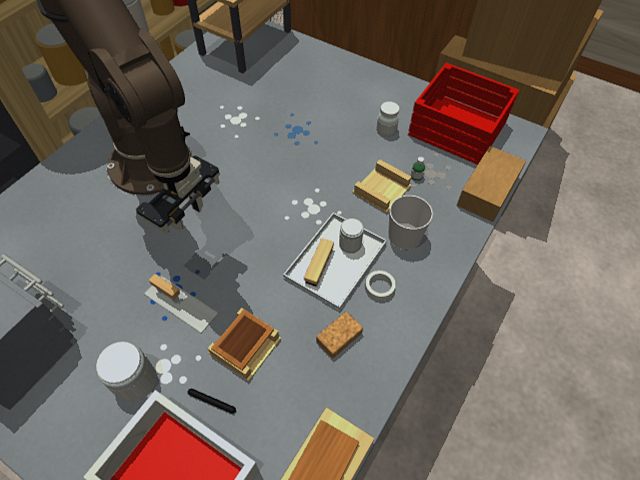

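View pics/topend.png

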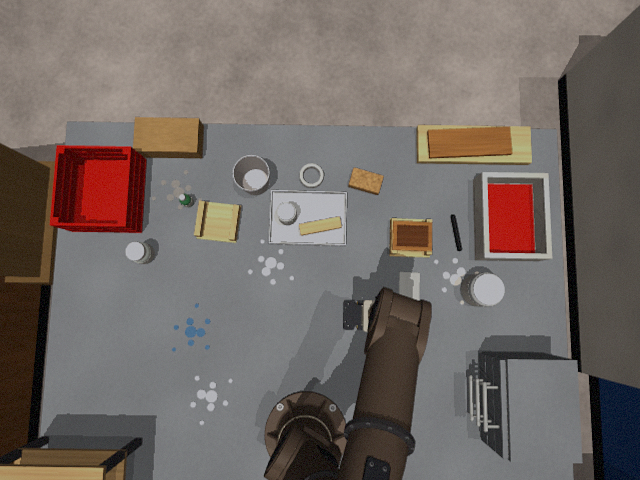

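step_arm(
  series=[
    [[0.055,0,0,0,0],[0.055,0,0,0,0],[0.055,0,0,0,0],[0.055,0,0,0,0]],
  ],
)

```text
clock: 30.85
position: [0.36, -0.1917, 0.1688]
ee_rot: [3.14, -0.029, -0.009]
force: [0.4, 0.9, -0.0]
width: 0.598
```

```bash
python3 - <<'E'
from cell import arm
print(arm.sign_off())
E
```

```text
the job is handed in; nothing more can be done
None
```

I finished all the steps and handed the job in at about 31 s of robot time. The brush and tin are in the tray, the plaque is on rack_b, and the trowel is lying on the bench.

**Last camera checks:**
- **Plaque:** flat on both rails of rack_b, about 1–3 mm from its centre and square to about 2°. One top-view fit gave 3.8°, or about 5° from the rack. That fit also came out larger than the real plaque, so it probably picked up rail points. All these values are within the limits.
- **Brush and tin:** both are on the tray floor, the tin upright and the brush bristles down.
- **Trowel:** its handle is at the same height as at the start, so it is flat. By calculation its front edge is about 110 mm from the centre of rack_b.
- **Bystanders:** they look unmoved in the final pictures; I did not measure them again.

**What disagreed:**
- **Fingertip position:** the cameras showed the fingertips about 17 mm behind the reported TCP, not 14 mm ahead of it as described. Because of this the first brush grasp closed on nothing, without moving the brush. I corrected all later heights for that offset of about 31 mm.
- **Tool tilt:** the tool leaned about 0.4° while carrying the trowel. The plaque stayed level to within about 0.4°.

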